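# Load the texture analyser's probe rack in order of use

## Task

The four texture-test probes have dried: move them from the blue drying rack into the grey storage rack, in the order in which they will be used, counted from the end with the wire handle: cone, ball, wide platen, cylinder. Put the platen in last, because its disc reaches over its neighbours, and set every probe down gently, upright and with its collar fully down on the rack. Leave the apple and the petri dishes where they are.

Things in the scene. Friction and masses are not known exactly. Their poses are not given: they have to be found in the camera images.
- cone_grip (a point): Cone probe, metal, loose. Its 12 mm shank, 36 mm long, stands in a rack hole; the underside of its 32 mm collar (8 mm high) rests on the rack top. Head: 36 mm wide band from 22 to 40 mm above that underside, then a cone with its point at 74 mm. The point is on the axis mid-band, 31 mm above the underside: grip here. z points up the probe.
- ball_grip (a point): Ball probe, metal, loose; shank and collar like the cone's. Head: a ball 32 mm across, its top 50 mm above the collar's underside. The point is the ball's centre, 34 mm above the collar's underside: grip here. z points up the probe. At the start the four probes stand in any order in a fixed blue drying rack, 66 x 256 mm, top 45 mm above the worktop, holes in a row 64 mm apart.
- platen_grip (a point): Platen probe, metal, loose, the widest, on a long neck; shank and collar like the cone's. Head: flat disc 64 mm across, 12 mm thick, its underside 60 mm above the collar's underside. The point is the disc's middle, 66 mm above the collar's underside: grip here. z points up the probe. In its place the disc overhangs the heads of both neighbours, 10 mm above them.
- cylinder_grip (a point): Cylinder probe, metal, loose; shank and collar like the cone's. Head: plain flat-topped cylinder 46 mm across, from 22 to 50 mm above the collar's underside. The point is the middle of the head, 36 mm above the collar's underside: grip here. z points up the probe.
- socket_1 (a point): Grey storage rack, socket next to the wire handle; the point is the centre of its mouth, 45 mm above the worktop, z up, y along the row towards the handle. Through hole 21 mm across with a countersink 29 mm wide at the mouth. The rack is a fixed block 62 x 186 mm with four sockets in a row 42 mm apart; it may stand at any yaw.
- socket_2 (a point): Second socket of the grey storage rack from the handle, like the first.
- socket_3 (a point): Third socket of the grey storage rack from the handle, like the first.
- socket_4 (a point): Fourth socket of the grey storage rack, farthest from the handle, like the first.
- apple_center (a point): Bystander: an apple, about 68 mm, standing loose on the worktop behind the racks; the point is its middle. It is to stay where it is.
- petri: Bystander: a short stack of petri dishes, about 90 mm across and 32 mm high, loose on the worktop behind the racks; origin at the centre of its underside. It is to stay where it is.

How it is judged:
On the way:
1. cone, ball and cylinder stand in their sockets while the platen is not yet at its own (horizontal distance between cone_grip and socket_1 below 0.008 m and z of cone_grip in the frame of socket_1 between 0.027 and 0.035 m and angle between each of cone_grip, ball_grip, cylinder_grip's own z axis and vertical below 0.1 rad and horizontal distance between ball_grip and socket_2 below 0.008 m and z of ball_grip in the frame of socket_2 between 0.03 and 0.038 m and horizontal distance between cylinder_grip and socket_4 below 0.008 m and z of cylinder_grip in the frame of socket_4 between 0.032 and 0.04 m and horizontal distance between platen_grip and socket_3 above 0.03 m), for 0.2 s.
At the end, for the whole second after the job is handed in: Cone, ball, platen and cylinder stand in sockets 1, 2, 3 and 4 from the handle: each within 8 mm of its socket's axis, collar down on the rack within 4 mm, within 0.1 rad of upright, released and at rest (below 20 mm/s) (horizontal distance between cone_grip and socket_1 below 0.008 m and z of cone_grip in the frame of socket_1 between 0.027 and 0.035 m and angle between each of cone_grip, ball_grip, platen_grip, cylinder_grip's own z axis and vertical below 0.1 rad and horizontal distance between ball_grip and socket_2 below 0.008 m and z of ball_grip in the frame of socket_2 between 0.03 and 0.038 m and horizontal distance between platen_grip and socket_3 below 0.008 m and z of platen_grip in the frame of socket_3 between 0.062 and 0.07 m and horizontal distance between cylinder_grip and socket_4 below 0.008 m and z of cylinder_grip in the frame of socket_4 between 0.032 and 0.04 m and linear speed of each of cone, ball, platen, cylinder below 0.02 m/s); the robot touches nothing.
It fails at once if the apple or the petri dishes are pushed more than 30 mm (distance of any of apple_center, petri from where it was at the start of the episode above 0.03 m).
It fails at once if a probe is slammed or pressed hard into the storage rack (contact force above 60 N) (contact force between any of cone, ball, platen, cylinder and storage_rack above 60 N).
It fails at once if a probe is dropped into its socket: it moves there faster than 0.65 m/s (a fall of about 20 mm) while its collar is less than 40 mm above the rack ((horizontal distance between cone_grip and socket_1 below 0.02 m and z of cone_grip in the frame of socket_1 below 0.071 m and linear speed of cone above 0.65 m/s) or (horizontal distance between ball_grip and socket_2 below 0.02 m and z of ball_grip in the frame of socket_2 below 0.074 m and linear speed of ball above 0.65 m/s) or (horizontal distance between platen_grip and socket_3 below 0.02 m and z of platen_grip in the frame of socket_3 below 0.106 m and linear speed of platen above 0.65 m/s) or (horizontal distance between cylinder_grip and socket_4 below 0.02 m and z of cylinder_grip in the frame of socket_4 below 0.076 m and linear speed of cylinder above 0.65 m/s)).
It also fails if it takes over 102 s, if anything falls off the work surface, if the arm or the gripper's body presses on something with over 40 N, if the wrist force passes 120 N, or if a joint passes its speed limit or range.

## Robot

A 7-joint arm with a two-finger parallel gripper is mounted at the origin on a cart in front of the work surface, level with it; the furniture and walls round the work are solid. World frame = base frame: x ahead of the robot, y to its left, z up, the work surface at z = 0. Lengths are in m, angles in rad, forces in N, time in s.
With the tool pointing down it reaches from about 0.425 to 1.025 m from the base axis. Payload 9.4 kg.
Tool frame: the origin (TCP) lies midway between the tips of the shut fingers; the grasp point (between the pads) lies 19 mm behind it (env.tcp_to_grasp is the distance from the TCP to the grasp point, in m); z points along the fingers, y is the direction in which the jaws open and shut (so a half turn about z gives the same grasp; the last joint's range is limited). The gripper opens to 93 mm and grips with 3 to 60 N. Pads are 15 mm wide; open, the fingers measure 128 mm over their backs; the gripper's body (75 mm by 188 mm) begins 65 mm behind the grasp point.
Start: joints at [-1.221, 0.599, -0.003, 1.599, 0.002, 0.943, -0.08], TCP at [0.3, 0.66, 0.219] pointing down, gripper open.
Joint ranges: [-2.57, 2.57], [-0.35, 1.97], [-1.29, 1.29], [0.11, 2.56], [-1.05, 4.19], [0.11, 1.86], [-2.63, 2.63]. Speed limits (rad/s): [2.22, 2.22, 3.01, 3.01, 3.14, 3.14, 3.14].

## Interface

Orientations are given as a unit quaternion [x, y, z, w].
In Python, from cell import env gives the robot as it stands.
- The arm moves only by the shell command python3 -m jog 'ROWS' [FORCE]. ROWS is a JSON object of lists of equal length, an entry for each row: "rotation": the turn, a rotation vector about the tool's x, y, z in units of 0.15 rad (1.0 is 0.15 rad), a list of three; "delta_pos": the shift along the tool's x, y, z in units of 5 cm (1.0 is 5 cm), a list of three; "gripper": the closure, from -1 (fully open) to 1 (shut), so that 0 is half open. A call has 1 to 10 rows; each row shifts and turns the commanded pose from where the row before left it, along the tool's axes as they then stand; what a row does not reach is not made up. A row lasts 1/10 s, in which the tool goes at most 50 mm and 8.59 degrees, less where a joint would pass 70% of its speed; a pose out of reach is approached as far as the arm can. A call with a number of a shift or a turn outside -1 to 1 is refused whole. A call with a gripper value outside its range is refused whole. The fingers move at their own pace and stop on an object; FORCE is the grip in N (left out, the last holds). Time passes only in rows, so rows that do not move let the fingers close. It gives the time, the measured TCP pose, the force and the opening at its end, in the units of the state.
- env.sense(): the state, without advancing time (a new reading comes with each control period).
- env.capture(name): name is "side" or "top" or "wrist"; returns the picture (400x640x3 uint8, red, green, blue); there is no depth.
- env.camera_model(name): a dict with "fovy" (degrees; the focal length in pixels is half the picture's height over the tangent of half this angle, whatever the lens; pixels are square), "cx", "cy" (the principal point, pixels), "cam_to_world" (4x4, takes a point from camera to world coordinates). Camera axes: x right, y down, z forward; pixel columns grow to the right and rows downward; lengths in m; the calibration is good to about 2 mm. A picture is of the moment at which its call begins: read the wrist's pose just before it. camera_model takes no time and is no camera call; for the wrist camera it gives the pose at the moment of the call.
- env.sign_off(): hands the job in, once; it reports no verdict.
The state is a dict: "t": time; "joint_pos": joint angles; "joint_velocities": joint speeds; "effort": joint torques, N m; "tool_pos": TCP position; "ee_rot": TCP orientation; "force": force on the tool from outside, world axes, zero at the start; "wrist_torque": the same for the moment, N m; "finger_gap": finger opening in m.
Only numpy, scipy, OpenCV 4.12 (cv2) and the standard library are available. Lean on these libraries where they do the work, as an engineer would, in place of code of your own. Each camera call takes 0.05 s, during which the arm holds its last target.

## Working session

There is one attempt and no reset: what is moved stays moved. The work goes in short steps, Python scripts to look and compute and a shell command to move; the robot and the scene stay as the last step left them, time stands still between calls to the robot, and variables do not carry over. Pictures are saved under pics/ and viewed, and the job is handed in when it is done.

```bash
ls; mkdir -p pics; python3 - <<'E'
from cell import env
import cv2
s=env.sense()
print(s)
for n in ("side","top","wrist"):
    m=env.camera_model(n); print(n,m)
    cv2.imwrite(f"pics/{n}0.png",env.capture(n)[:,:,::-1])
print(env.tcp_to_grasp)
E
```

```text
pics
{'t': 0.0, 'joint_pos': array([-1.22068695,  0.60011605, -0.00254878,  1.60012473,  0.00182591,
        0.94290274, -0.07980694]), 'joint_velocities': array([ 0.00095388, -0.00019819, -0.00041295, -0.00023076, -0.00099906,
        0.00160535, -0.00016822]), 'effort': array([-4.26652759e-04, -7.65048695e+01,  1.49738409e+00, -2.52353954e+01,
       -5.23699040e-02,  1.68874097e-02,  1.63851037e-04]), 'tool_pos': array([0.29994484, 0.65950727, 0.21776829]), 'ee_rot': array([ 2.11753636e-01,  9.77322770e-01, -7.69842176e-04, -8.49758316e-05]), 'force': array([-0.38895333, -0.8880183 ,  0.22685232]), 'wrist_torque': array([0.0071301 , 0.04935626, 0.02282399]), 'finger_gap': 0.09301009530467162}
side {'fovy': 53.455687691228334, 'cx': 312.82092550129664, 'cy': 195.22167256403463, 'cam_to_world': array([[ 0.85685512, -0.19940353,  0.47543406,  0.1613663 ],
       [-0.51547975, -0.31536577,  0.7967591 , -0.75400728],
       [-0.00894095, -0.92778374, -0.37301125,  0.42681506],
       [ 0.        ,  0.        ,  0.        ,  1.        ]])}
top {'fovy': 44.17826434087674, 'cx': 320.97281652280833, 'cy': 195.84231194243853, 'cam_to_world': array([[-0.00423827, -0.99721748,  0.07442666,  0.53727561],
       [-0.99983734,  0.00553066,  0.01716707, -0.01462157],
       [-0.01753093, -0.0743418 , -0.99707871,  1.15786969],
       [ 0.        ,  0.        ,  0.        ,  1.        ]])}
wrist {'fovy': 65.34809056491291, 'cx': 322.40379421006963, 'cy': 200.31115318821168, 'cam_to_world': array([[ 0.41439008,  0.87887231,  0.23635634,  0.2351857 ],
       [ 0.91009875, -0.39986739, -0.10874899,  0.68995853],
       [-0.00106528,  0.26017211, -0.96556167,  0.38462645],
       [ 0.        ,  0.        ,  0.        ,  1.        ]])}
0.0188
```

View pics/top0.png

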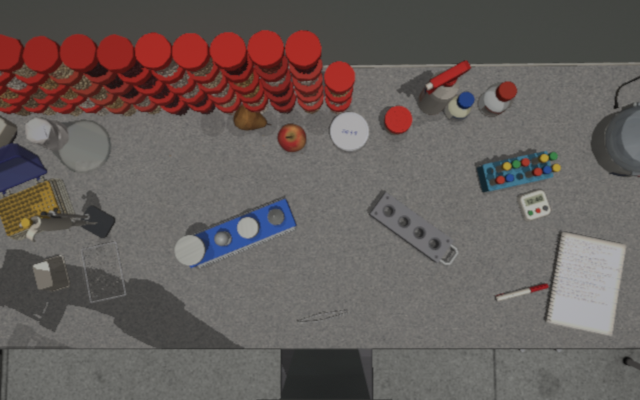

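View pics/side0.png

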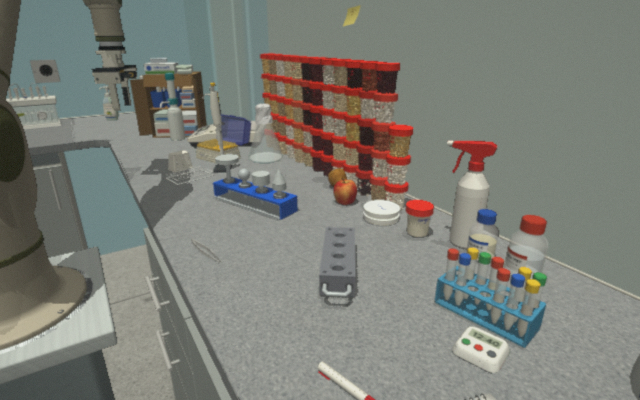

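View pics/wrist0.png

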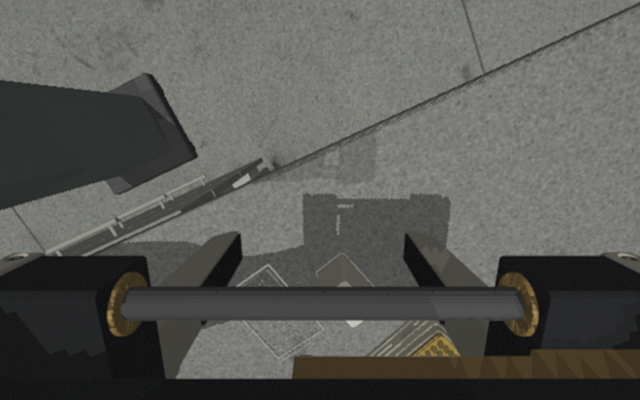

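The top view shows the blue rack with the platen at about (190,250), ball (222,238), cylinder (248,228) and cone (277,217). The grey rack has holes from (388,210) to (435,244), with its handle at (450,255). The side view agrees. Next I'll zoom in.

```bash
python3 - <<'E'
import cv2,numpy as np
t=cv2.imread("pics/top0.png"); s=cv2.imread("pics/side0.png")
a=cv2.resize(t[180:280,165:305],None,fx=5.6,fy=5.6,interpolation=cv2.INTER_CUBIC)
cv2.imwrite("pics/z1.png",a)
b=cv2.resize(t[180:270,360:470],None,fx=6,fy=6,interpolation=cv2.INTER_CUBIC)
cv2.imwrite("pics/z2.png",b)
cv2.imwrite("pics/z3.png",cv2.resize(s[145:305,205:365],None,fx=3.7,fy=3.7,interpolation=cv2.INTER_CUBIC))
E
```

```text
(no output)
```

View pics/z1.png

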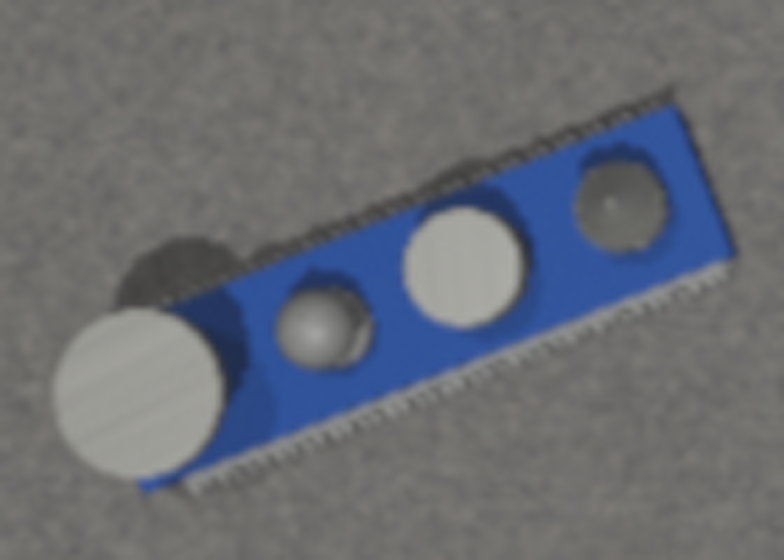

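View pics/z2.png

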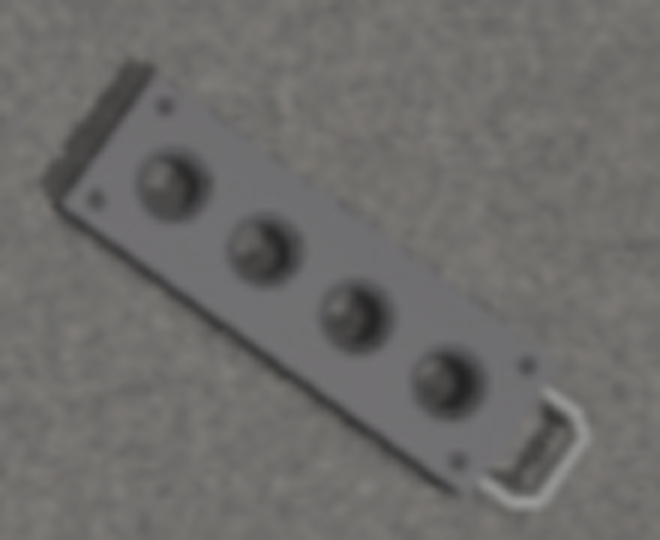

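View pics/z3.png

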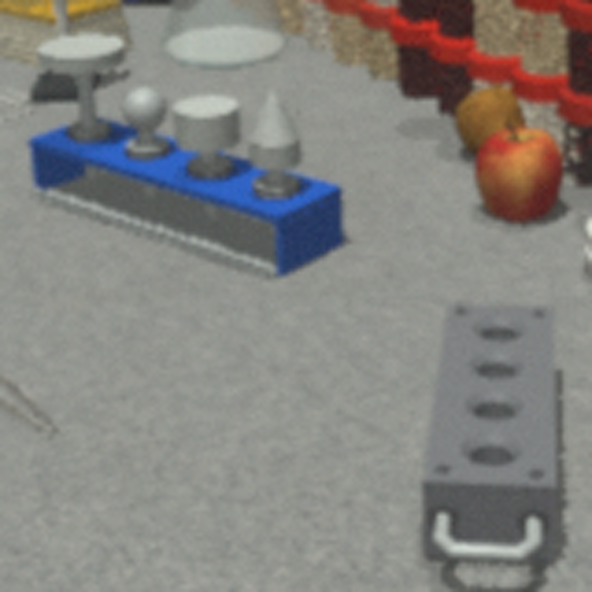

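```bash
cat > h.py <<'E'
import numpy as np, cv2
from cell import env
def ray(n,px,z,m=None):
    m=m or env.camera_model(n); f=200/np.tan(np.radians(m["fovy"])/2)
    T=m["cam_to_world"]; d=T[:3,:3]@np.array([(px[0]-m["cx"])/f,(px[1]-m["cy"])/f,1]); o=T[:3,3]
    return o+d*(z-o[2])/d[2]
def proj(n,p,m=None):
    m=m or env.camera_model(n); f=200/np.tan(np.radians(m["fovy"])/2)
    c=np.linalg.inv(m["cam_to_world"])@np.append(p,1); return np.array([f*c[0]/c[2]+m["cx"],f*c[1]/c[2]+m["cy"]])
E
python3 - <<'E'
from h import *
z=lambda p,f,o:((p[0]+.5)/f-.5+o[0],(p[1]+.5)/f-.5+o[1])
P={}
for n,p,h in (("platen",(138,393),.117),("ball",(322,322),.079),("cyl",(464,267),.095),("coneband",(621,200),.080),("apex",(612,203),.119)):
    q=z(p,5.6,(165,180)); P[n]=ray("top",q,h); print(n,np.round(P[n],4),np.round(proj("side",P[n]),1))
L=[P[k][:2] for k in ("platen","ball","cyl","coneband")]
print([np.linalg.norm(L[i+1]-L[i]) for i in range(3)])
S=[ray("top",z(p,6,(360,180)),.045) for p in ((449,383),(357,317),(264,249),(173,185))]
for s in S: print(np.round(s,4),np.round(proj("side",s),1))
print([np.linalg.norm(S[i+1]-S[i]) for i in range(3)])
d=S[0]-S[3]; print("row dir",d/np.linalg.norm(d),np.degrees(np.arctan2(d[1],d[0])))
d=L[0]-L[3]; print("blue dir",np.degrees(np.arctan2(d[1],d[0])))
# apple petri
for p,h in (((292,138),.034),((350,132),.032)): print(ray("top",p,h))
E
```

```text
platen [0.5024 0.2819 0.117 ] [226.7 156.6]
ball [0.5284 0.2209 0.079 ] [244.9 173.9]
cyl [0.5495 0.1627 0.095 ] [260.4 172.8]
coneband [0.5755 0.1038 0.08  ] [279.7 182.9]
apex [0.573  0.1029 0.119 ] [278.3 168.5]
[np.float64(0.06637206241670351), np.float64(0.06188383527366716), np.float64(0.06441203886981182)]
[ 0.5121 -0.2491  0.045 ] [337.2 265.1]
[ 0.5368 -0.2154  0.045 ] [337.9 253.2]
[ 0.5624 -0.1811  0.045 ] [338.8 242.3]
[ 0.5866 -0.1474  0.045 ] [339.2 232.7]
[np.float64(0.0418384897076446), np.float64(0.04275910810555695), np.float64(0.041474085181917905)]
row dir [-0.59065483 -0.80692433  0.        ] -126.20349056811877
blue dir 112.33085627485494
[0.75551287 0.07109197 0.034     ]
[ 0.76890569 -0.06296186  0.032     ]
```

```bash
cat >> h.py <<'E'
from scipy.spatial.transform import Rotation as R
def plan(x,y,gz,jaw_deg):
    """grasp point target; prints z-turn units, then tool-frame shift units at target yaw"""
    s=env.sense(); r=R.from_quat(s["ee_rot"]); M=r.as_matrix()
    cur=np.degrees(np.arctan2(M[1,1],M[0,1])); dz=(cur-jaw_deg+90)%180-90
    Mt=(r*R.from_rotvec([0,0,np.radians(dz)])).as_matrix()
    d=np.array([x,y,gz-env.tcp_to_grasp])-s["tool_pos"]
    print("t",round(s["t"],2),"tcp",np.round(s["tool_pos"],4),"jaw",round(cur,1),"tilt",np.round(M[:2,2],4),"gap",round(s["finger_gap"],4),"F",np.round(s["force"],1))
    print("turn z units",round(np.radians(dz)/.15,2),"shift now",np.round(M.T@d/.05,2),"shift after turn",np.round(Mt.T@d/.05,2), "j",np.round(s["joint_pos"],2))
B={"platen":(.5025,.2811),"ball":(.5268,.2219),"cyl":(.5511,.1627),"cone":(.5754,.1035)}
E
python3 -c "
from h import *
plan(*B['cone'],.22,22.3)"
```

```text
t 0.15 tcp [0.3    0.6597 0.218 ] jaw 65.6 tilt [-0.0004 -0.0011] gap 0.0929 F [ 0.3 -0.5  0.3]
turn z units 5.03 shift now [-9.62 -7.85  0.35] shift after turn [-12.38   0.88   0.35] j [-1.22  0.6  -0.    1.6   0.    0.94 -0.08]
```

```bash
python3 -m jog '{"rotation":[[0,0,0.84],[0,0,0.84],[0,0,0.84],[0,0,0.84],[0,0,0.84],[0,0,0.83],[0,0,0],[0,0,0],[0,0,0],[0,0,0]],"delta_pos":[[0,0,0],[0,0,0],[0,0,0],[0,0,0],[0,0,0],[0,0,0],[-0.8,0.06,0],[-0.8,0.06,0],[-0.8,0.06,0],[-0.8,0.06,0]],"gripper":[-1,-1,-1,-1,-1,-1,-1,-1,-1,-1]}' 25; python3 -c "
from h import *
plan(*B['cone'],.22,22.3)"
```

```text
t: 1.15
tool_pos: [0.3723, 0.515, 0.2184]
ee_rot: [0.557, 0.831, -0.0, 0.0]
force: [1.0, -0.5, -0.6]
finger_gap: 0.0932
t 1.15 tcp [0.3723 0.515  0.2184] jaw 22.3 tilt [-0.0001 -0.0005] gap 0.0932 F [ 1.  -0.5 -0.6]
turn z units 0.0 shift now [-9.16  0.63  0.35] shift after turn [-9.16  0.64  0.35] j [-1.17  0.5   0.21  1.82 -0.13  0.83 -0.51]
```

```bash
python3 -m jog '{"rotation":[[0,0,0],[0,0,0],[0,0,0],[0,0,0],[0,0,0],[0,0,0],[0,0,0],[0,0,0],[0,0,0],[0,0,0]],"delta_pos":[[-0.9,0.06,0.02],[-0.9,0.06,0.02],[-0.9,0.06,0.02],[-0.9,0.06,0.02],[-0.9,0.06,0.02],[-0.9,0.06,0.02],[-0.9,0.06,0.02],[-0.9,0.06,0.02],[-0.9,0.06,0.02],[-0.9,0.06,0.02]],"gripper":[-1,-1,-1,-1,-1,-1,-1,-1,-1,-1]}' 25; python3 -c "
from h import *
plan(*B['cone'],.22,22.3)
cv2.imwrite('pics/w1.png',env.capture('wrist')[:,:,::-1])"
```

```text
t: 2.15
tool_pos: [0.5711, 0.1099, 0.2086]
ee_rot: [0.557, 0.831, 0.0, -0.0]
force: [0.8, 0.3, -0.6]
finger_gap: 0.0928
t 2.15 tcp [0.5711 0.1099 0.2086] jaw 22.3 tilt [-0.0001  0.0001] gap 0.0928 F [ 0.8  0.3 -0.6]
turn z units 0.0 shift now [-0.15  0.03  0.15] shift after turn [-0.15  0.03  0.15] j [-0.44  0.45  0.22  1.95 -0.14  0.76  0.25]
```

View pics/w1.png

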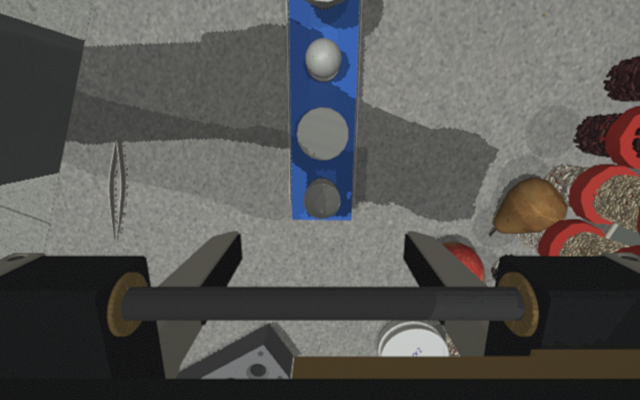

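The wrist view shows the cone at about (322,198), the cylinder at (323,133) and the ball at (323,58), with the rack aligned to the tool. I'll cross-check with rays.

```bash
python3 -c "
from h import *
for k,p,z in (('cone',(322,198),.09),('cyl',(322.5,133.5),.095),('ball',(323.5,58),.079)): print(k,np.round(ray('wrist',p,z),4),B[k], proj('wrist',np.array([*B[k],z])).round(1))
im=cv2.imread('pics/w1.png')[20:230,260:390]
cv2.imwrite('pics/w1z.png',cv2.resize(im,None,fx=2.8,fy=2.8,interpolation=cv2.INTER_CUBIC))
plan(*B['cone'],.076,22.3)"
```

```text
cone [0.5759 0.0986 0.09  ] (0.5754, 0.1035) [323.4 193.2]
cyl [0.554  0.1546 0.095 ] (0.5511, 0.1627) [322.9 123.4]
ball [0.5311 0.2142 0.079 ] (0.5268, 0.2219) [322.2  47. ]
t 2.2 tcp [0.5743 0.1013 0.2089] jaw 21.8 tilt [ 0.0026 -0.0041] gap 0.0932 F [ 3.2 -5.8  1.8]
turn z units -0.05 shift now [0.05 0.03 3.03] shift after turn [0.05 0.03 3.03] j [-0.43  0.45  0.23  1.95 -0.13  0.76  0.25]
```

View pics/w1z.png

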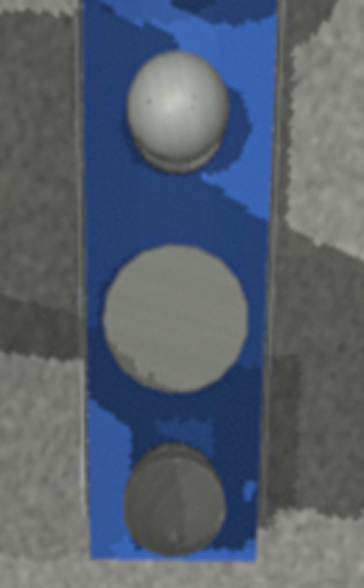

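The arm was still settling when that picture was taken, so I'll do a row of rest and retake it.

```bash
python3 -m jog '{"rotation":[[0,0,0],[0,0,0],[0,0,0]],"delta_pos":[[0,0,0],[0,0,0],[0,0,0]],"gripper":[-1,-1,-1]}' 25; python3 -c "
from h import *
m=env.camera_model('wrist')
im=env.capture('wrist')[:,:,::-1]
g=cv2.cvtColor(im,cv2.COLOR_BGR2HSV)
mask=((g[:,:,1]<60)*255).astype('uint8'); mask[:,:294]=0; mask[:,351:]=0
n,l,st,c=cv2.connectedComponentsWithStats(mask)
for i in range(1,n):
  if st[i,4]>200: print(st[i],c[i].round(1))
for k,z in (('cone',.085),('cyl',.095),('ball',.079)): print(k, proj('wrist',np.array([*B[k],z]),m).round(1))
cv2.imwrite('pics/w2.png',im); cv2.imwrite('pics/w2z.png',cv2.resize(im[20:240,260:390],None,fx=2.7,fy=2.7,interpolation=cv2.INTER_CUBIC))
plan(*B['cone'],.076,22.3)"
```

```text
t: 2.5
tool_pos: [0.57, 0.1133, 0.2085]
ee_rot: [0.556, 0.831, 0.0, -0.0]
force: [0.7, -0.1, 0.0]
finger_gap: 0.0933
[299   0  52  14 452] [324.7   4.6]
[ 306   43   36   43 1202] [323.1  63.8]
[ 297  112   51   52 2123] [322.2 137.5]
[ 304  182   36   40 1127] [321.5 201.7]
[ 294  223   57  134 7599] [322.  289.8]
[ 294  379   57   21 1178] [322.1 389.1]
cone [322.9 205.5]
cyl [323.1 139. ]
ball [323.2  63.8]
t 2.55 tcp [0.57   0.1134 0.2086] jaw 22.5 tilt [-0.0004  0.0005] gap 0.093 F [-0.6 -0.1  0.6]
turn z units 0.02 shift now [-0.23  0.02  3.03] shift after turn [-0.23  0.03  3.03] j [-0.45  0.44  0.22  1.96 -0.14  0.76  0.24]
```

View pics/w2z.png

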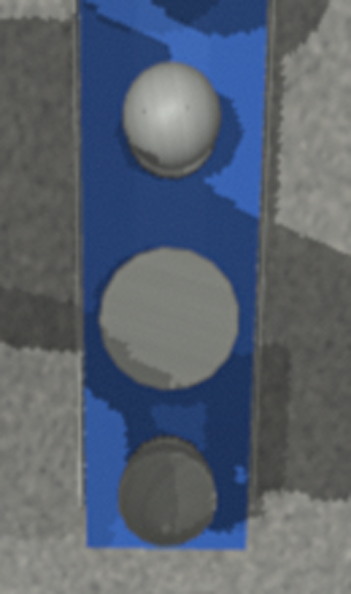

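The settled view agrees with the estimates to about 1 mm, so I'm descending on the cone.

```bash
python3 -m jog '{"rotation":[[0,0,0],[0,0,0],[0,0,0],[0,0,0],[0,0,0],[0,0,0],[0,0,0],[0,0,0],[0,0,0]],"delta_pos":[[-0.11,0.01,0.2],[-0.12,0.01,0.5],[0,0,0.6],[0,0,0.6],[0,0,0.5],[0,0,0.4],[0,0,0.2],[0,0,0.03],[0,0,0]],"gripper":[-1,-1,-1,-1,-1,-1,-1,-1,-1]}' 25; python3 -c "
from h import *
plan(*B['cone'],.076,22.3)"
```

```text
t: 3.45
tool_pos: [0.576, 0.1015, 0.0573]
ee_rot: [0.557, 0.831, -0.0, 0.0]
force: [-0.7, 0.0, -0.3]
finger_gap: 0.0929
t 3.45 tcp [0.576  0.1015 0.0573] jaw 22.3 tilt [ 0.     -0.0001] gap 0.0929 F [-0.7  0.  -0.3]
turn z units 0.0 shift now [0.04 0.   0.  ] shift after turn [0.04 0.   0.  ] j [-0.37  0.66  0.14  2.05 -0.2   0.44  0.32]
```

```bash
python3 -m jog '{"rotation":[[0,0,0],[0,0,0],[0,0,0],[0,0,0],[0,0,0],[0,0,0],[0,0,0],[0,0,0]],"delta_pos":[[0.04,0,0],[0,0,0],[0,0,0],[0,0,0],[0,0,0],[0,0,0],[0,0,0],[0,0,0]],"gripper":[0,0.6,1,1,1,1,1,1]}' 25; python3 -c "
from h import *
plan(*B['cone'],.076,22.3)"
```

```text
t: 4.25
tool_pos: [0.575, 0.1031, 0.0571]
ee_rot: [0.557, 0.831, -0.0, -0.0]
force: [-0.6, -0.6, -0.0]
finger_gap: 0.0344
t 4.25 tcp [0.575  0.1031 0.0571] jaw 22.3 tilt [-0.0004 -0.0001] gap 0.0344 F [-0.6 -0.6 -0. ]
turn z units 0.0 shift now [ 0.    0.01 -0.  ] shift after turn [ 0.    0.01 -0.  ] j [-0.37  0.66  0.14  2.06 -0.2   0.44  0.32]
```

```bash
python3 -m jog '{"rotation":[[0,0,0],[0,0,0],[0,0,0],[0,0,0],[0,0,0],[0,0,0],[0,0,0],[0,0,0],[0,0,0]],"delta_pos":[[0,0,-0.1],[0,0,-0.3],[0,0,-0.5],[0,0,-0.6],[0,0,-0.7],[0,0,-0.6],[0,0,-0.4],[0,0,-0.1],[0,0,0]],"gripper":[1,1,1,1,1,1,1,1,1]}' 25; python3 -c "
from h import *
plan(.5121,-.2491,.24,-36.2)
cv2.imwrite('pics/w3.png',env.capture('wrist')[:,:,::-1])
s=env.capture('side')[:,:,::-1]
cv2.imwrite('pics/s3.png',cv2.resize(s[50:250,180:380],None,fx=3,fy=3))"
```

```text
t: 5.15
tool_pos: [0.5753, 0.1033, 0.2227]
ee_rot: [0.557, 0.831, 0.001, 0.0]
force: [-0.3, -0.4, -1.6]
finger_gap: 0.0351
t 5.15 tcp [0.5753 0.1033 0.2227] jaw 22.3 tilt [0.0013 0.0005] gap 0.0351 F [-0.3 -0.4 -1.6]
turn z units 6.81 shift now [-6.04 -3.85  0.02] shift after turn [-6.43  3.14  0.02] j [-0.44  0.43  0.23  1.94 -0.13  0.79  0.26]
```

View pics/s3.png

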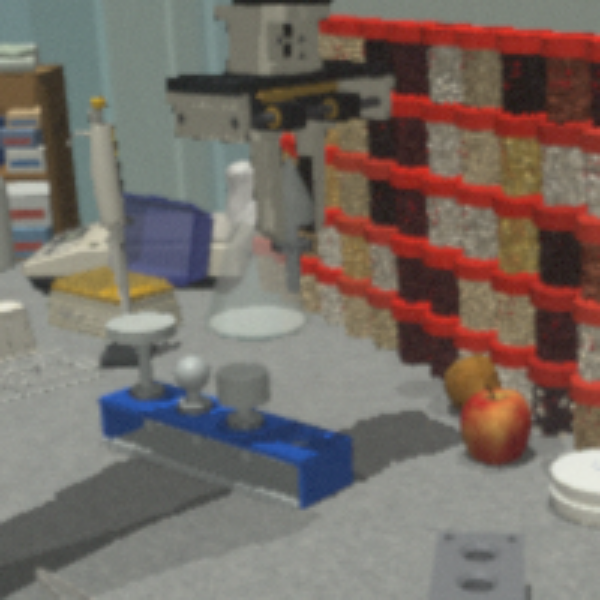

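The side view shows the cone hanging upright between the fingers at zoomed (290,210), and its hole is empty. Now I'll turn and carry it.

```bash
python3 -m jog '{"rotation":[[0,0,0.5],[0,0,0.9],[0,0,0.9],[0,0,0.9],[0,0,0.9],[0,0,0.9],[0,0,0.9],[0,0,0.6],[0,0,0.31],[0,0,0]],"delta_pos":[[0,0,0],[0,0,0],[0,0,0],[0,0,0],[0,0,0],[0,0,0],[0,0,0],[0,0,0],[0,0,0],[-0.2,0.1,0]],"gripper":[1,1,1,1,1,1,1,1,1,1]}' 25; python3 -m jog '{"rotation":[[0,0,0],[0,0,0],[0,0,0],[0,0,0],[0,0,0],[0,0,0],[0,0,0],[0,0,0],[0,0,0],[0,0,0]],"delta_pos":[[-0.5,0.25,0],[-0.75,0.35,0],[-0.75,0.35,0],[-0.75,0.35,0],[-0.75,0.35,0],[-0.75,0.35,0],[-0.75,0.35,0],[-0.55,0.3,0],[-0.4,0.2,0],[-0.2,0.1,0]],"gripper":[1,1,1,1,1,1,1,1,1,1]}' 25;  python3 -c "
from h import *
plan(.5121,-.2491,.24,-36.2)"
```

```text
t: 6.25
tool_pos: [0.5727, 0.0933, 0.2204]
ee_rot: [0.891, 0.453, -0.001, -0.0]
force: [0.4, -0.9, 0.0]
finger_gap: 0.0345
t: 7.25
tool_pos: [0.5089, -0.246, 0.2216]
ee_rot: [0.892, 0.451, -0.001, 0.0]
force: [0.2, 0.3, -0.2]
finger_gap: 0.0345
t 7.25 tcp [ 0.5089 -0.246   0.2216] jaw -36.3 tilt [-0.0012 -0.0008] gap 0.0345 F [ 0.2  0.3 -0.2]
turn z units -0.02 shift now [-0.01  0.09  0.01] shift after turn [-0.01  0.09  0.01] j [-0.02  0.44  0.52  1.99 -0.3   0.79  0.05]
```

```bash
python3 -m jog '{"rotation":[[0,0,0],[0,0,0],[0,0,0]],"delta_pos":[[0,0,0],[0,0,0],[0,0,0]],"gripper":[1,1,1]}' 25; python3 -c "
from h import *
plan(.5121,-.2491,.24,-36.2)
m=env.camera_model('wrist')
im=env.capture('wrist')[:,:,::-1]
cv2.imwrite('pics/w4.png',im)
for p in ((.5121,-.2491),(.5368,-.2154),(.5624,-.1811),(.5866,-.1474)): print(proj('wrist',np.array([*p,.045]),m).round(1))
"
```

```text
t: 7.55
tool_pos: [0.511, -0.2416, 0.2219]
ee_rot: [0.891, 0.453, -0.0, -0.0]
force: [-0.0, 1.1, -0.0]
finger_gap: 0.0344
t 7.55 tcp [ 0.511  -0.2416  0.2219] jaw -36.1 tilt [-0.0004  0.0007] gap 0.0344 F [-0.   1.1 -0. ]
turn z units 0.01 shift now [-0.11  0.11  0.01] shift after turn [-0.11  0.11  0.01] j [-0.02  0.44  0.52  1.99 -0.31  0.79  0.04]
[327.  188.2]
[327.2 151. ]
[327.8 110.3]
[327.7  68.1]
```

View pics/w4.png

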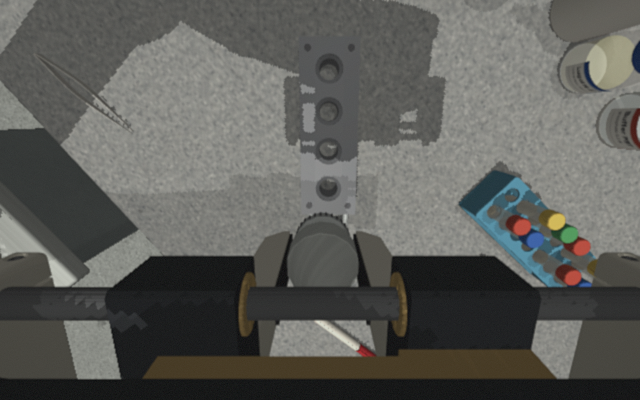

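The four sockets show at (328,187), (328,149), (328,112) and (329,69), within about 1 px of prediction. The cone is held upright, so I'm going down to just above the mouth.

```bash
sed -i '$a S={1:(.5123,-.2491),2:(.5371,-.2152),3:(.5619,-.1813),4:(.5867,-.1474)}' h.py
python3 -m jog '{"rotation":[[0,0,0],[0,0,0],[0,0,0],[0,0,0],[0,0,0],[0,0,0],[0,0,0],[0,0,0]],"delta_pos":[[-0.06,0.06,0.1],[-0.05,0.05,0.4],[0,0,0.6],[0,0,0.6],[0,0,0.4],[0,0,0.2],[0,0,0.1],[0,0,0]],"gripper":[1,1,1,1,1,1,1,1]}' 25;  python3 -c "
from h import *
plan(*S[1],.0765,-36.2)"
```

```text
t: 8.4
tool_pos: [0.5119, -0.2508, 0.102]
ee_rot: [0.892, 0.452, -0.0, -0.0]
force: [-0.8, 0.1, -0.6]
finger_gap: 0.0346
t 8.4 tcp [ 0.5119 -0.2508  0.102 ] jaw -36.2 tilt [-0.0002 -0.    ] gap 0.0346 F [-0.8  0.1 -0.6]
turn z units 0.0 shift now [ 0.03 -0.01  0.89] shift after turn [ 0.03 -0.01  0.89] j [ 0.09  0.61  0.39  2.07 -0.44  0.54  0.17]
```

```bash
python3 -m jog '{"rotation":[[0,0,0],[0,0,0],[0,0,0],[0,0,0],[0,0,0],[0,0,0],[0,0,0],[0,0,0],[0,0,0],[0,0,0]],"delta_pos":[[0.03,0,0.04],[0,0,0.1],[0,0,0.12],[0,0,0.12],[0,0,0.12],[0,0,0.12],[0,0,0.12],[0,0,0.08],[0,0,0.04],[0,0,0]],"gripper":[1,1,1,1,1,1,1,1,1,1]}' 25;  python3 -c "
from h import *
plan(*S[1],.0765,-36.2)
cv2.imwrite('pics/s5.png',cv2.resize(env.capture('side')[100:320,240:440,::-1],None,fx=2.7,fy=2.7))"
```

```text
t: 9.4
tool_pos: [0.5126, -0.2496, 0.0589]
ee_rot: [0.892, 0.452, -0.0, -0.0]
force: [1.3, -0.3, -0.7]
finger_gap: 0.0342
t 9.4 tcp [ 0.5126 -0.2496  0.0589] jaw -36.2 tilt [-0.0004  0.0001] gap 0.0342 F [ 1.3 -0.3 -0.7]
turn z units -0.0 shift now [ 0.   -0.01  0.02] shift after turn [ 0.   -0.01  0.02] j [ 0.13  0.67  0.33  2.09 -0.48  0.45  0.2 ]
```

View pics/s5.png

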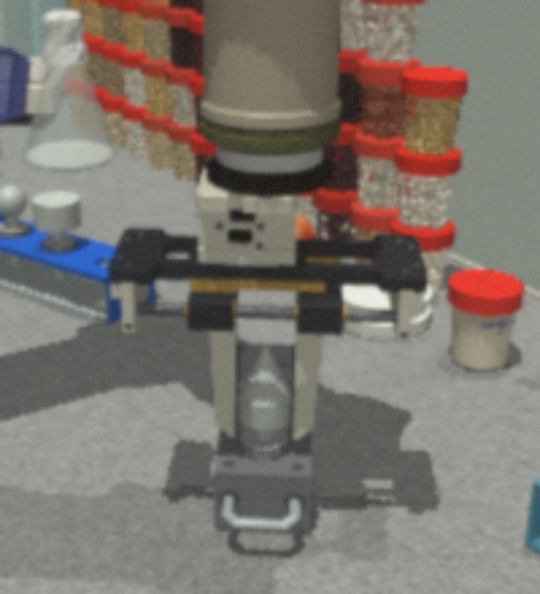

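The side view shows the cone upright with its collar just above the rack. I'll ease down the last millimetres until there is contact.

```bash
python3 -m jog '{"rotation":[[0,0,0],[0,0,0],[0,0,0]],"delta_pos":[[0,0,0.02],[0,0,0.02],[0,0,0]],"gripper":[1,1,1]}' 25;  python3 -m jog '{"rotation":[[0,0,0],[0,0,0],[0,0,0],[0,0,0],[0,0,0],[0,0,0]],"delta_pos":[[0,0,0],[0,0,0],[0,0,0],[0,0,0],[0,0,0],[0,0,0]],"gripper":[0.2,0,-0.3,-0.7,-1,-1]}' 25;  python3 -c "
from h import *
plan(*S[1],.0765,-36.2)"
```

```text
t: 9.75
tool_pos: [0.5127, -0.2495, 0.0572]
ee_rot: [0.892, 0.452, 0.0, 0.0]
force: [-0.5, -1.5, -1.0]
finger_gap: 0.034
t: 10.35
tool_pos: [0.5127, -0.2496, 0.0572]
ee_rot: [0.892, 0.452, 0.0, 0.0]
force: [0.2, -0.5, 0.7]
finger_gap: 0.0728
t 10.35 tcp [ 0.5127 -0.2496  0.0572] jaw -36.2 tilt [ 0.0001 -0.    ] gap 0.0728 F [ 0.2 -0.5  0.7]
turn z units -0.0 shift now [ 0.   -0.01 -0.01] shift after turn [ 0.   -0.01 -0.01] j [ 0.13  0.67  0.33  2.1  -0.48  0.45  0.2 ]
```

```bash
python3 -m jog '{"rotation":[[0,0,0],[0,0,0],[0,0,0],[0,0,0],[0,0,0],[0,0,0],[0,0,0],[0,0,0],[0,0,0]],"delta_pos":[[0,0,0],[0,0,-0.1],[0,0,-0.4],[0,0,-0.6],[0,0,-0.7],[0,0,-0.7],[0,0,-0.5],[0,0,-0.2],[0,0,0]],"gripper":[-1,-1,-1,-1,-1,-1,-1,-1,-1]}' 25;  python3 -c "
from h import *
plan(*B['ball'],.22,22.3)
t=env.capture('top')[:,:,::-1]
cv2.imwrite('pics/t6.png',t)
m=env.camera_model('wrist');cv2.imwrite('pics/w6.png',env.capture('wrist')[:,:,::-1])
print(proj('wrist',np.array([*S[1],.045+.074]),m))"
```

```text
t: 11.25
tool_pos: [0.5132, -0.2496, 0.2182]
ee_rot: [0.892, 0.452, 0.001, 0.001]
force: [0.5, 0.3, -0.3]
finger_gap: 0.093
t 11.25 tcp [ 0.5132 -0.2496  0.2182] jaw -36.2 tilt [ 0.0023 -0.0005] gap 0.093 F [ 0.5  0.3 -0.3]
turn z units -6.81 shift now [ 7.77 -5.35  0.34] shift after turn [8.62 3.83 0.34] j [-0.01  0.45  0.52  1.98 -0.32  0.78  0.06]
[321.63513472 202.10138344]
```

View pics/w6.png

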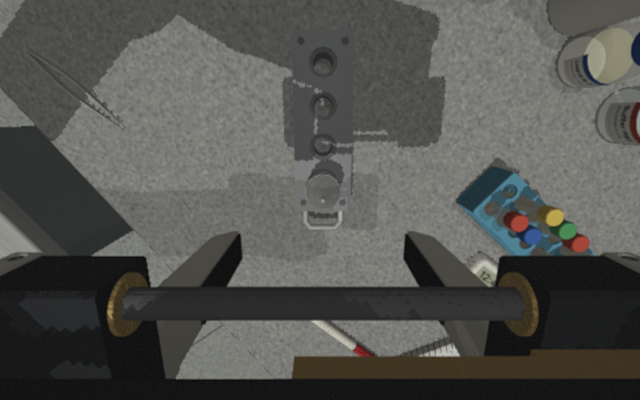

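The cone stands in socket 1 with its apex at (323,201), and (322,202) was expected. Next is the ball.

```bash
python3 -m jog '{"rotation":[[0,0,-0.6],[0,0,-0.9],[0,0,-0.9],[0,0,-0.9],[0,0,-0.9],[0,0,-0.9],[0,0,-0.9],[0,0,-0.6],[0,0,-0.21],[0,0,0]],"delta_pos":[[0,0,0],[0,0,0],[0,0,0],[0,0,0],[0,0,0],[0,0,0],[0,0,0],[0,0,0],[0,0,0],[0.3,0.15,0]],"gripper":[-1,-1,-1,-1,-1,-1,-1,-1,-1,-1]}' 25; python3 -m jog '{"rotation":[[0,0,0],[0,0,0],[0,0,0],[0,0,0],[0,0,0],[0,0,0],[0,0,0],[0,0,0],[0,0,0],[0,0,0]],"delta_pos":[[0.8,0.35,0],[0.9,0.4,0],[0.9,0.4,0],[0.9,0.4,0],[0.9,0.4,0],[0.9,0.4,0],[0.9,0.4,0],[0.9,0.4,0],[0.7,0.3,0],[0.4,0.2,0]],"gripper":[-1,-1,-1,-1,-1,-1,-1,-1,-1,-1]}' 25;  python3 -m jog '{"rotation":[[0,0,0],[0,0,0],[0,0,0]],"delta_pos":[[0,0,0],[0,0,0],[0,0,0]],"gripper":[-1,-1,-1]}' 25; python3 -c "
from h import *
plan(*B['ball'],.079,22.3)
m=env.camera_model('wrist')
im=env.capture('wrist')[:,:,::-1]
cv2.imwrite('pics/w7.png',im)
for k,z in (('platen',.117),('cyl',.095),('ball',.079)): print(k, proj('wrist',np.array([*B[k],z]),m).round(1))"
```

```text
t: 12.35
tool_pos: [0.5131, -0.2342, 0.2161]
ee_rot: [0.559, 0.829, -0.001, -0.001]
force: [-0.6, -0.4, -0.0]
finger_gap: 0.0929
t: 13.35
tool_pos: [0.5252, 0.221, 0.2164]
ee_rot: [0.556, 0.831, -0.0, -0.001]
force: [0.3, -0.4, -0.7]
finger_gap: 0.0929
t: 13.65
tool_pos: [0.5266, 0.2147, 0.2169]
ee_rot: [0.558, 0.83, -0.0, -0.0]
force: [0.5, -0.1, -0.2]
finger_gap: 0.093
t 13.65 tcp [0.5266 0.2147 0.2169] jaw 22.2 tilt [-0.0006 -0.0008] gap 0.093 F [ 0.5 -0.1 -0.2]
turn z units -0.01 shift now [0.13 0.06 3.13] shift after turn [0.13 0.06 3.13] j [-0.62  0.42  0.19  1.97 -0.11  0.76  0.02]
platen [324.9 118.2]
cyl [324.8 250.2]
ball [324.6 184.3]
```

View pics/w7.png

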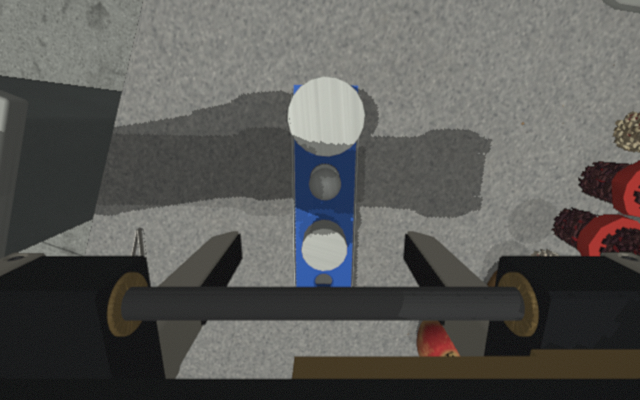

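The ball at (324,183), platen at (326,117) and cylinder at (324,250) all match their predictions. I'm descending and gripping.

```bash
python3 -m jog '{"rotation":[[0,0,0],[0,0,0],[0,0,0],[0,0,0],[0,0,0],[0,0,0],[0,0,0],[0,0,0],[0,0,0],[0,0,0]],"delta_pos":[[0.07,0.03,0.2],[0.06,0.03,0.5],[0,0,0.6],[0,0,0.6],[0,0,0.5],[0,0,0.4],[0,0,0.25],[0,0,0.08],[0,0,0],[0,0,0]],"gripper":[-1,-1,-1,-1,-1,-1,-1,-1,-1,-1]}' 25; python3 -c "
from h import *
plan(*B['ball'],.079,22.3)"
```

```text
t: 14.7
tool_pos: [0.5279, 0.223, 0.0613]
ee_rot: [0.557, 0.83, 0.0, 0.0]
force: [0.1, -0.2, 0.5]
finger_gap: 0.0927
t 14.7 tcp [0.5279 0.223  0.0613] jaw 22.3 tilt [0.001  0.0005] gap 0.0927 F [ 0.1 -0.2  0.5]
turn z units -0.0 shift now [-0.01 -0.03  0.02] shift after turn [-0.01 -0.03  0.02] j [-0.58  0.64  0.12  2.08 -0.17  0.43  0.06]
```

```bash
python3 -m jog '{"rotation":[[0,0,0],[0,0,0],[0,0,0],[0,0,0],[0,0,0],[0,0,0],[0,0,0],[0,0,0]],"delta_pos":[[-0.01,-0.03,0.02],[0,0,0],[0,0,0],[0,0,0],[0,0,0],[0,0,0],[0,0,0],[0,0,0]],"gripper":[0,0.6,1,1,1,1,1,1]}' 25; python3 -m jog '{"rotation":[[0,0,0],[0,0,0],[0,0,0],[0,0,0],[0,0,0],[0,0,0],[0,0,0],[0,0,0],[0,0,0]],"delta_pos":[[0,0,-0.1],[0,0,-0.3],[0,0,-0.5],[0,0,-0.6],[0,0,-0.7],[0,0,-0.6],[0,0,-0.4],[0,0,-0.1],[0,0,0]],"gripper":[1,1,1,1,1,1,1,1,1]}' 25; python3 -c "
from h import *
plan(*S[2],.24,-36.2)
s=env.capture('side')[:,:,::-1]
cv2.imwrite('pics/s8.png',cv2.resize(s[50:250,180:380],None,fx=3,fy=3))"
```

```text
t: 15.5
tool_pos: [0.5262, 0.2219, 0.0596]
ee_rot: [0.557, 0.831, -0.0, -0.0]
force: [0.3, -0.6, 0.8]
finger_gap: 0.0338
t: 16.4
tool_pos: [0.5262, 0.222, 0.2251]
ee_rot: [0.557, 0.831, 0.001, 0.0]
force: [0.3, 0.5, -1.4]
finger_gap: 0.0305
t 16.4 tcp [0.5262 0.222  0.2251] jaw 22.3 tilt [0.001  0.0006] gap 0.0305 F [ 0.3  0.5 -1.4]
turn z units 6.81 shift now [-8.17 -3.12  0.07] shift after turn [-6.93  5.34  0.07] j [-0.64  0.41  0.19  1.96 -0.11  0.78  0.01]
```

View pics/s8.png

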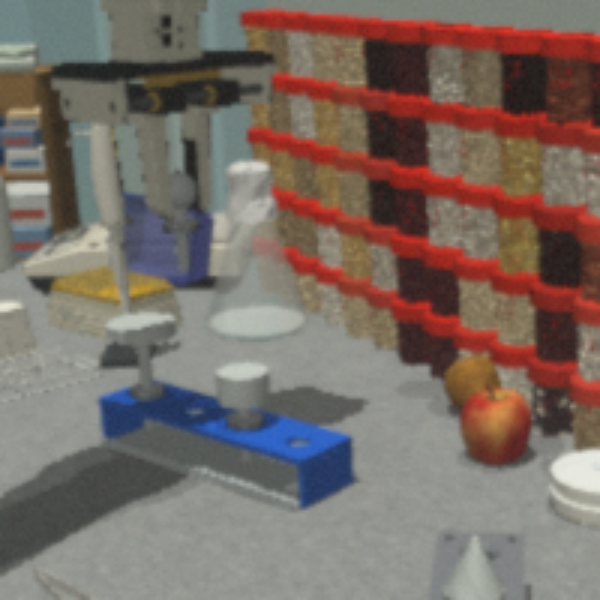

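The ball is held and hangs upright, shank at zoomed (183,250). I'm carrying it smoothly.

```bash
python3 -m jog '{"rotation":[[0,0,0.5],[0,0,0.9],[0,0,0.9],[0,0,0.9],[0,0,0.9],[0,0,0.9],[0,0,0.9],[0,0,0.6],[0,0,0.31],[0,0,0]],"delta_pos":[[0,0,0],[0,0,0],[0,0,0],[0,0,0],[0,0,0],[0,0,0],[0,0,0],[0,0,0],[0,0,0],[-0.18,0.13,0]],"gripper":[1,1,1,1,1,1,1,1,1,1]}' 25; python3 -m jog '{"rotation":[[0,0,0],[0,0,0],[0,0,0],[0,0,0],[0,0,0],[0,0,0],[0,0,0],[0,0,0],[0,0,0],[0,0,0]],"delta_pos":[[-0.35,0.26,0],[-0.55,0.42,0],[-0.68,0.53,0],[-0.68,0.53,0],[-0.68,0.53,0],[-0.68,0.53,0],[-0.68,0.53,0],[-0.68,0.53,0],[-0.68,0.53,0],[-0.5,0.4,0]],"gripper":[1,1,1,1,1,1,1,1,1,1]}' 25; python3 -m jog '{"rotation":[[0,0,0],[0,0,0],[0,0,0],[0,0,0],[0,0,0],[0,0,0]],"delta_pos":[[-0.3,0.25,0],[-0.2,0.15,0],[0,0,0],[0,0,0],[0,0,0],[0,0,0]],"gripper":[1,1,1,1,1,1]}' 25; python3 -c "
from h import *
plan(*S[2],.0795,-36.2)
"
```

```text
t: 17.45
tool_pos: [0.5253, 0.2117, 0.2229]
ee_rot: [0.891, 0.453, -0.001, 0.0]
force: [0.4, 0.4, -0.8]
finger_gap: 0.031
t: 18.45
tool_pos: [0.5359, -0.183, 0.2239]
ee_rot: [0.892, 0.452, -0.001, 0.0]
force: [1.3, -0.2, -0.4]
finger_gap: 0.031
t: 19.05
tool_pos: [0.5389, -0.2098, 0.2246]
ee_rot: [0.891, 0.453, 0.0, -0.0]
force: [-0.4, -0.3, -1.4]
finger_gap: 0.031
t 19.05 tcp [ 0.5389 -0.2098  0.2246] jaw -36.1 tilt [-0.0002  0.0005] gap 0.031 F [-0.4 -0.3 -1.4]
turn z units 0.01 shift now [-0.11  0.03  3.28] shift after turn [-0.11  0.04  3.28] j [-0.07  0.45  0.49  1.96 -0.29  0.8  -0.05]
```

```bash
python3 -m jog '{"rotation":[[0,0,0],[0,0,0],[0,0,0],[0,0,0],[0,0,0],[0,0,0],[0,0,0],[0,0,0],[0,0,0]],"delta_pos":[[-0.05,0.02,0.1],[-0.06,0.02,0.4],[0,0,0.6],[0,0,0.6],[0,0,0.4],[0,0,0.2],[0,0,0.1],[0,0,0],[0,0,0]],"gripper":[1,1,1,1,1,1,1,1,1]}' 25;  python3 -c "
from h import *
plan(*S[2],.0795,-36.2)
cv2.imwrite('pics/s9.png',cv2.resize(env.capture('side')[100:320,240:440,::-1],None,fx=2.7,fy=2.7))"
```

```text
t: 19.95
tool_pos: [0.5376, -0.217, 0.1054]
ee_rot: [0.892, 0.452, 0.0, 0.0]
force: [0.2, 1.2, -0.3]
finger_gap: 0.0306
t 19.95 tcp [ 0.5376 -0.217   0.1054] jaw -36.2 tilt [ 0.0012 -0.0004] gap 0.0306 F [ 0.2  1.2 -0.3]
turn z units -0.0 shift now [ 0.02 -0.03  0.89] shift after turn [ 0.02 -0.03  0.89] j [ 0.04  0.61  0.37  2.05 -0.41  0.55  0.06]
```

View pics/s9.png

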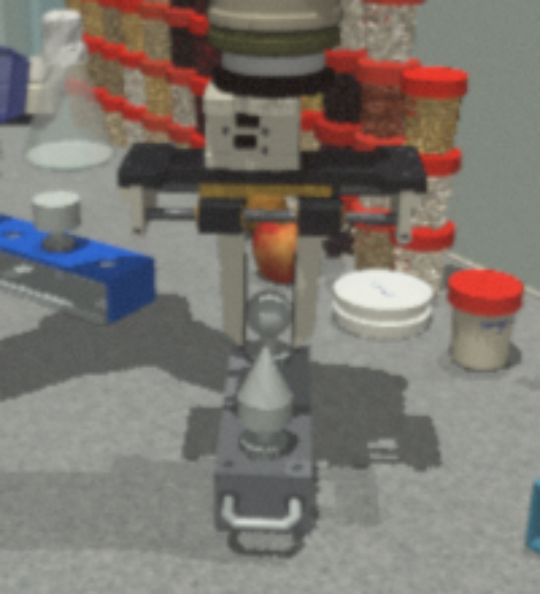

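The side view shows the cone seated and the ball held upright over socket 2. I'm lowering it slowly.

```bash
python3 -m jog '{"rotation":[[0,0,0],[0,0,0],[0,0,0],[0,0,0],[0,0,0],[0,0,0],[0,0,0],[0,0,0],[0,0,0],[0,0,0]],"delta_pos":[[0.02,-0.03,0.04],[0,0,0.1],[0,0,0.12],[0,0,0.12],[0,0,0.12],[0,0,0.12],[0,0,0.12],[0,0,0.08],[0,0,0.05],[0,0,0]],"gripper":[1,1,1,1,1,1,1,1,1,1]}' 25; python3 -m jog '{"rotation":[[0,0,0],[0,0,0],[0,0,0]],"delta_pos":[[0,0,0.01],[0,0,0.02],[0,0,0]],"gripper":[1,1,1]}' 25;  python3 -c "
from h import *
plan(*S[2],.0795,-36.2)"
```

```text
t: 21.0
tool_pos: [0.5364, -0.2151, 0.0608]
ee_rot: [0.892, 0.452, -0.0, -0.0]
force: [-0.4, 0.2, -0.5]
finger_gap: 0.0311
t: 21.3
tool_pos: [0.5367, -0.2152, 0.0599]
ee_rot: [0.892, 0.452, 0.0, 0.0]
force: [-0.1, 0.1, 1.5]
finger_gap: 0.0304
t 21.3 tcp [ 0.5367 -0.2152  0.0599] jaw -36.2 tilt [ 0.0006 -0.0002] gap 0.0304 F [-0.1  0.1  1.5]
turn z units -0.0 shift now [ 0.    0.01 -0.02] shift after turn [ 0.    0.01 -0.02] j [ 0.07  0.67  0.31  2.08 -0.45  0.46  0.1 ]
```

```bash
python3 -m jog '{"rotation":[[0,0,0],[0,0,0],[0,0,0],[0,0,0],[0,0,0],[0,0,0],[0,0,0]],"delta_pos":[[0,0,0],[0,0,0],[0,0,0],[0,0,0],[0,0,0],[0,0,0],[0,0,0]],"gripper":[0.2,0,-0.3,-0.7,-1,-1,-1]}' 25; python3 -m jog '{"rotation":[[0,0,0],[0,0,0],[0,0,0],[0,0,0],[0,0,0],[0,0,0],[0,0,0],[0,0,0],[0,0,0],[0,0,0]],"delta_pos":[[0,0,0],[0,0,-0.1],[0,0,-0.4],[0,0,-0.6],[0,0,-0.7],[0,0,-0.7],[0,0,-0.5],[0,0,-0.2],[0,0,0],[0,0,0]],"gripper":[-1,-1,-1,-1,-1,-1,-1,-1,-1,-1]}' 25;  python3 -c "
from h import *
plan(*B['cyl'],.24,22.3)
m=env.camera_model('wrist');cv2.imwrite('pics/w10.png',env.capture('wrist')[:,:,::-1])
print(proj('wrist',np.array([*S[1],.045+.074]),m),proj('wrist',np.array([*S[2],.079]),m))"
```

```text
t: 22.0
tool_pos: [0.5365, -0.2151, 0.0596]
ee_rot: [0.892, 0.452, 0.0, 0.0]
force: [-0.3, 0.9, -0.6]
finger_gap: 0.0806
t: 23.0
tool_pos: [0.5361, -0.2147, 0.2187]
ee_rot: [0.892, 0.453, -0.0, -0.0]
force: [-0.6, 0.3, -0.5]
finger_gap: 0.0926
t 23.0 tcp [ 0.5361 -0.2147  0.2187] jaw -36.2 tilt [-0.001   0.0005] gap 0.0926 F [-0.6  0.3 -0.5]
turn z units -6.81 shift now [ 6.27 -4.21 -0.05] shift after turn [ 6.87  3.14 -0.05] j [-0.06  0.46  0.49  1.96 -0.3   0.79 -0.03]
[323.49641145 245.28322848] [323.34950779 190.87269458]
```

View pics/w10.png

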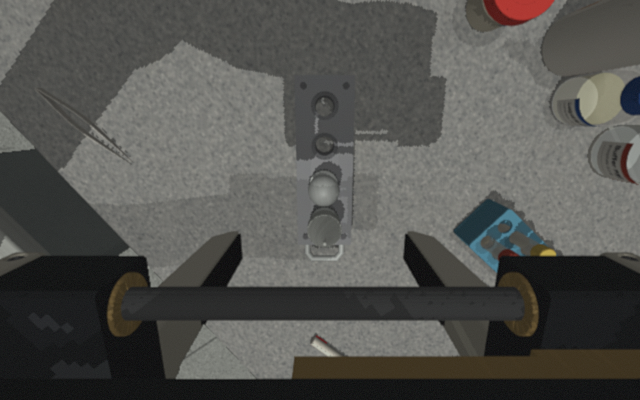

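The ball stands in socket 2 at (323,188), and (323,191) was expected. On to the cylinder.

```bash
python3 -m jog '{"rotation":[[0,0,-0.6],[0,0,-0.9],[0,0,-0.9],[0,0,-0.9],[0,0,-0.9],[0,0,-0.9],[0,0,-0.9],[0,0,-0.6],[0,0,-0.21],[0,0,0]],"delta_pos":[[0,0,0],[0,0,0],[0,0,0],[0,0,0],[0,0,0],[0,0,0],[0,0,0],[0,0,0],[0,0,0],[0.3,0.15,0]],"gripper":[-1,-1,-1,-1,-1,-1,-1,-1,-1,-1]}' 25; python3 -m jog '{"rotation":[[0,0,0],[0,0,0],[0,0,0],[0,0,0],[0,0,0],[0,0,0],[0,0,0],[0,0,0],[0,0,0],[0,0,0]],"delta_pos":[[0.7,0.3,0],[0.8,0.37,0],[0.8,0.37,0],[0.8,0.37,0],[0.8,0.37,0],[0.8,0.37,0],[0.8,0.37,0],[0.7,0.3,0],[0.4,0.2,0],[0,0,0]],"gripper":[-1,-1,-1,-1,-1,-1,-1,-1,-1,-1]}' 25;  python3 -m jog '{"rotation":[[0,0,0],[0,0,0],[0,0,0]],"delta_pos":[[0,0,0],[0,0,0],[0,0,0]],"gripper":[-1,-1,-1]}' 25; python3 -c "
from h import *
plan(*B['cyl'],.081,22.3)
m=env.camera_model('wrist')
im=env.capture('wrist')[:,:,::-1]
cv2.imwrite('pics/w11.png',im)
for k,z in (('platen',.117),('cyl',.095)): print(k, proj('wrist',np.array([*B[k],z]),m).round(1))"
```

```text
t: 24.05
tool_pos: [0.537, -0.2, 0.2187]
ee_rot: [0.559, 0.829, -0.001, -0.0]
force: [0.1, 0.9, 0.4]
finger_gap: 0.0926
t: 25.05
tool_pos: [0.5509, 0.1698, 0.2188]
ee_rot: [0.555, 0.832, 0.0, -0.001]
force: [0.5, 0.3, -0.7]
finger_gap: 0.0929
t: 25.35
tool_pos: [0.5521, 0.1629, 0.2196]
ee_rot: [0.558, 0.83, -0.0, 0.0]
force: [-0.5, -0.5, 0.5]
finger_gap: 0.093
t 25.35 tcp [0.5521 0.1629 0.2196] jaw 22.2 tilt [-0.0001 -0.0004] gap 0.093 F [-0.5 -0.5  0.5]
turn z units -0.01 shift now [ 0.   -0.02  3.15] shift after turn [ 0.   -0.02  3.15] j [-0.51  0.42  0.17  1.95 -0.1   0.77  0.11]
platen [319.8  42.6]
cyl [320.6 193.8]
```

View pics/w11.png

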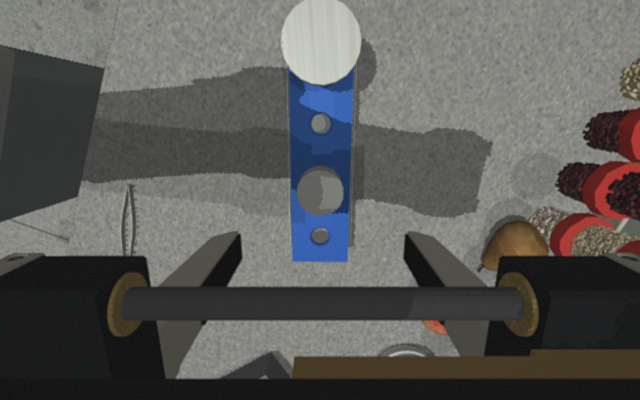

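The cylinder shows at (320,191), about 2 mm further toward the platen than predicted. I'll correct for that and grip.

```bash
python3 -m jog '{"rotation":[[0,0,0],[0,0,0],[0,0,0],[0,0,0],[0,0,0],[0,0,0],[0,0,0],[0,0,0],[0,0,0],[0,0,0]],"delta_pos":[[0.02,-0.01,0.2],[0.02,-0.01,0.5],[0,0,0.6],[0,0,0.6],[0,0,0.5],[0,0,0.4],[0,0,0.25],[0,0,0.1],[0,0,0],[0,0,0]],"gripper":[-1,-1,-1,-1,-1,-1,-1,-1,-1,-1]}' 25; python3 -c "
from h import *
plan(*B['cyl'],.081,22.3)"
```

```text
t: 26.4
tool_pos: [0.5509, 0.1657, 0.0628]
ee_rot: [0.557, 0.831, 0.0, 0.0]
force: [0.1, -0.1, 0.8]
finger_gap: 0.0927
t 26.4 tcp [0.5509 0.1657 0.0628] jaw 22.3 tilt [0.001  0.0003] gap 0.0927 F [ 0.1 -0.1  0.8]
turn z units 0.0 shift now [-0.06 -0.02  0.01] shift after turn [-0.06 -0.02  0.01] j [-0.46  0.64  0.1   2.07 -0.15  0.43  0.15]
```

```bash
python3 -m jog '{"rotation":[[0,0,0],[0,0,0],[0,0,0],[0,0,0],[0,0,0],[0,0,0],[0,0,0],[0,0,0],[0,0,0]],"delta_pos":[[-0.02,-0.02,0.01],[0,0,0],[0,0,0],[0,0,0],[0,0,0],[0,0,0],[0,0,0],[0,0,0],[0,0,0]],"gripper":[0,0.6,1,1,1,1,1,1,1]}' 25; python3 -m jog '{"rotation":[[0,0,0],[0,0,0],[0,0,0],[0,0,0],[0,0,0],[0,0,0],[0,0,0],[0,0,0],[0,0,0]],"delta_pos":[[0,0,-0.1],[0,0,-0.3],[0,0,-0.5],[0,0,-0.6],[0,0,-0.7],[0,0,-0.6],[0,0,-0.4],[0,0,-0.1],[0,0,0]],"gripper":[1,1,1,1,1,1,1,1,1]}' 25; python3 -c "
from h import *
plan(*S[4],.24,-36.2)
s=env.capture('side')[:,:,::-1]
cv2.imwrite('pics/s12.png',cv2.resize(s[50:250,180:380],None,fx=3,fy=3))"
```

```text
t: 27.3
tool_pos: [0.5498, 0.1644, 0.0616]
ee_rot: [0.557, 0.831, -0.0, -0.0]
force: [-0.5, -0.7, 1.2]
finger_gap: 0.0444
t: 28.2
tool_pos: [0.55, 0.1645, 0.2271]
ee_rot: [0.557, 0.831, 0.001, 0.0]
force: [0.2, 0.2, -1.1]
finger_gap: 0.0444
t 28.2 tcp [0.55   0.1645 0.2271] jaw 22.3 tilt [0.0012 0.0006] gap 0.0444 F [ 0.2  0.2 -1.1]
turn z units 6.81 shift now [-6.05 -1.69  0.12] shift after turn [-4.6   4.28  0.12] j [-0.51  0.41  0.17  1.95 -0.1   0.79  0.1 ]
```

View pics/s12.png

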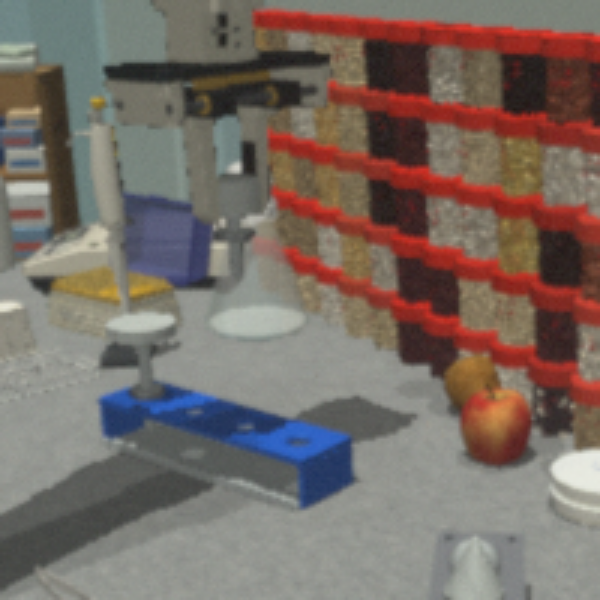

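The cylinder is held upright, so I'm carrying it to socket 4.

```bash
python3 -m jog '{"rotation":[[0,0,0.5],[0,0,0.9],[0,0,0.9],[0,0,0.9],[0,0,0.9],[0,0,0.9],[0,0,0.9],[0,0,0.6],[0,0,0.31],[0,0,0]],"delta_pos":[[0,0,0],[0,0,0],[0,0,0],[0,0,0],[0,0,0],[0,0,0],[0,0,0],[0,0,0],[0,0,0],[-0.16,0.15,0]],"gripper":[1,1,1,1,1,1,1,1,1,1]}' 25; python3 -m jog '{"rotation":[[0,0,0],[0,0,0],[0,0,0],[0,0,0],[0,0,0],[0,0,0],[0,0,0],[0,0,0],[0,0,0],[0,0,0]],"delta_pos":[[-0.33,0.3,0],[-0.52,0.49,0],[-0.64,0.6,0],[-0.64,0.6,0],[-0.64,0.6,0],[-0.64,0.6,0],[-0.52,0.49,0],[-0.33,0.3,0],[-0.16,0.15,0],[0,0,0]],"gripper":[1,1,1,1,1,1,1,1,1,1]}' 25; python3 -m jog '{"rotation":[[0,0,0],[0,0,0],[0,0,0]],"delta_pos":[[0,0,0],[0,0,0],[0,0,0]],"gripper":[1,1,1]}' 25; python3 -c "
from h import *
plan(*S[4],.0815,-36.2)
"
```

```text
t: 29.25
tool_pos: [0.5504, 0.1545, 0.2248]
ee_rot: [0.891, 0.453, -0.001, -0.0]
force: [-0.4, 0.5, -1.2]
finger_gap: 0.0442
t: 30.25
tool_pos: [0.5866, -0.1487, 0.226]
ee_rot: [0.892, 0.451, -0.001, -0.0]
force: [-0.3, -0.0, -0.8]
finger_gap: 0.0443
t: 30.55
tool_pos: [0.5874, -0.1452, 0.2265]
ee_rot: [0.891, 0.453, 0.0, -0.0]
force: [-1.0, 0.0, -1.5]
finger_gap: 0.0447
t 30.55 tcp [ 0.5874 -0.1452  0.2265] jaw -36.1 tilt [-0.0001  0.0005] gap 0.0447 F [-1.   0.  -1.5]
turn z units 0.01 shift now [-0.04  0.02  3.28] shift after turn [-0.04  0.02  3.28] j [-0.16  0.48  0.46  1.89 -0.28  0.83 -0.19]
```

```bash
python3 -m jog '{"rotation":[[0,0,0],[0,0,0],[0,0,0],[0,0,0],[0,0,0],[0,0,0],[0,0,0],[0,0,0],[0,0,0]],"delta_pos":[[-0.02,0.01,0.1],[-0.02,0.01,0.4],[0,0,0.6],[0,0,0.6],[0,0,0.4],[0,0,0.2],[0,0,0.1],[0,0,0],[0,0,0]],"gripper":[1,1,1,1,1,1,1,1,1]}' 25;  python3 -c "
from h import *
plan(*S[4],.0815,-36.2)
m=env.camera_model('wrist');cv2.imwrite('pics/w13.png',env.capture('wrist')[:,:,::-1])
cv2.imwrite('pics/s13.png',cv2.resize(env.capture('side')[100:320,240:440,::-1],None,fx=2.7,fy=2.7))"
```

```text
t: 31.45
tool_pos: [0.5874, -0.1491, 0.1075]
ee_rot: [0.892, 0.452, 0.001, 0.0]
force: [-0.2, 0.6, -0.5]
finger_gap: 0.0445
t 31.45 tcp [ 0.5874 -0.1491  0.1075] jaw -36.2 tilt [ 0.0012 -0.0002] gap 0.0445 F [-0.2  0.6 -0.5]
turn z units -0.0 shift now [ 0.02 -0.03  0.9 ] shift after turn [ 0.02 -0.03  0.9 ] j [-0.08  0.62  0.36  1.99 -0.38  0.59 -0.1 ]
```

View pics/s13.png

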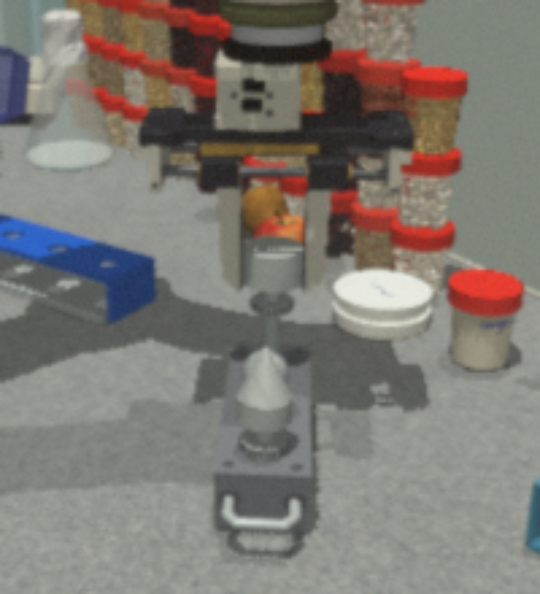

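The side view shows the cylinder upright above socket 4. I'm lowering it slowly.

```bash
python3 -m jog '{"rotation":[[0,0,0],[0,0,0],[0,0,0],[0,0,0],[0,0,0],[0,0,0],[0,0,0],[0,0,0],[0,0,0],[0,0,0]],"delta_pos":[[0.02,-0.03,0.04],[0,0,0.1],[0,0,0.12],[0,0,0.12],[0,0,0.12],[0,0,0.12],[0,0,0.12],[0,0,0.08],[0,0,0.05],[0,0,0]],"gripper":[1,1,1,1,1,1,1,1,1,1]}' 25; python3 -m jog '{"rotation":[[0,0,0],[0,0,0],[0,0,0]],"delta_pos":[[0,0,0.02],[0,0,0.02],[0,0,0]],"gripper":[1,1,1]}' 25;  python3 -c "
from h import *
plan(*S[4],.0815,-36.2)
cv2.imwrite('pics/s14.png',cv2.resize(env.capture('side')[140:300,260:420,::-1],None,fx=3.5,fy=3.5))"
```

```text
t: 32.55
tool_pos: [0.5862, -0.1473, 0.0628]
ee_rot: [0.892, 0.452, -0.0, -0.0]
force: [-0.2, -0.6, -0.9]
finger_gap: 0.0441
t: 32.85
tool_pos: [0.5865, -0.1473, 0.0616]
ee_rot: [0.892, 0.452, 0.0, 0.0]
force: [-0.5, 0.4, 3.2]
finger_gap: 0.0446
t 32.85 tcp [ 0.5865 -0.1473  0.0616] jaw -36.2 tilt [0.0007 0.0001] gap 0.0446 F [-0.5  0.4  3.2]
turn z units -0.0 shift now [ 0.    0.   -0.02] shift after turn [ 0.    0.   -0.02] j [-0.05  0.69  0.31  2.01 -0.42  0.5  -0.07]
```

View pics/s14.png

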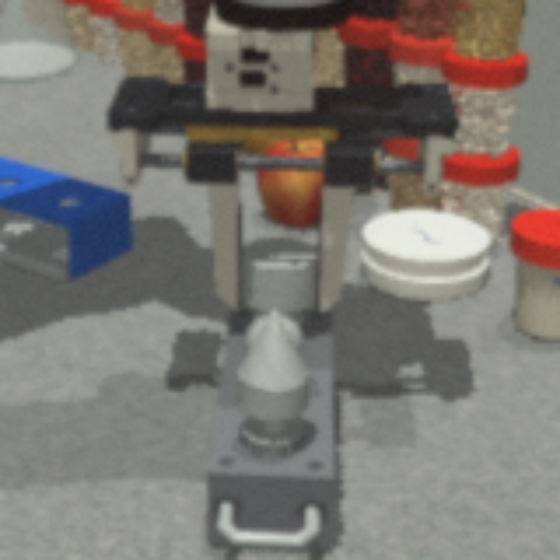

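The contact force is 3 N, so the cylinder is seated. I'm releasing, rising and looking.

```bash
python3 -m jog '{"rotation":[[0,0,0],[0,0,0],[0,0,0],[0,0,0],[0,0,0],[0,0,0],[0,0,0]],"delta_pos":[[0,0,0],[0,0,0],[0,0,0],[0,0,0],[0,0,0],[0,0,0],[0,0,0]],"gripper":[0,-0.2,-0.4,-0.7,-1,-1,-1]}' 25; python3 -m jog '{"rotation":[[0,0,0],[0,0,0],[0,0,0],[0,0,0],[0,0,0],[0,0,0],[0,0,0],[0,0,0],[0,0,0],[0,0,0]],"delta_pos":[[0,0,0],[0,0,-0.1],[0,0,-0.4],[0,0,-0.6],[0,0,-0.7],[0,0,-0.7],[0,0,-0.6],[0,0,-0.2],[0,0,0],[0,0,0]],"gripper":[-1,-1,-1,-1,-1,-1,-1,-1,-1,-1]}' 25;  python3 -c "
from h import *
plan(*B['platen'],.24,22.3)
m=env.camera_model('wrist');cv2.imwrite('pics/w15.png',env.capture('wrist')[:,:,::-1])
for k,z in ((1,.119),(2,.079),(3,.045),(4,.095)): print(k,proj('wrist',np.array([*S[k],z]),m).round(1))"
```

```text
t: 33.6
tool_pos: [0.5863, -0.1473, 0.0611]
ee_rot: [0.892, 0.452, -0.0, 0.0]
force: [0.2, -0.3, 0.3]
finger_gap: 0.0897
t: 34.6
tool_pos: [0.5858, -0.1469, 0.2253]
ee_rot: [0.892, 0.452, -0.0, -0.0]
force: [-0.2, -0.4, 0.3]
finger_gap: 0.0929
t 34.6 tcp [ 0.5858 -0.1469  0.2253] jaw -36.2 tilt [-0.0009  0.0003] gap 0.0929 F [-0.2 -0.4  0.3]
turn z units -6.81 shift now [ 5.92 -6.4   0.09] shift after turn [8.55 1.71 0.09] j [-0.16  0.48  0.46  1.9  -0.28  0.83 -0.19]
1 [323.3 320. ]
2 [323.2 264. ]
3 [323.1 217.9]
4 [323.3 193.1]
```

View pics/w15.png

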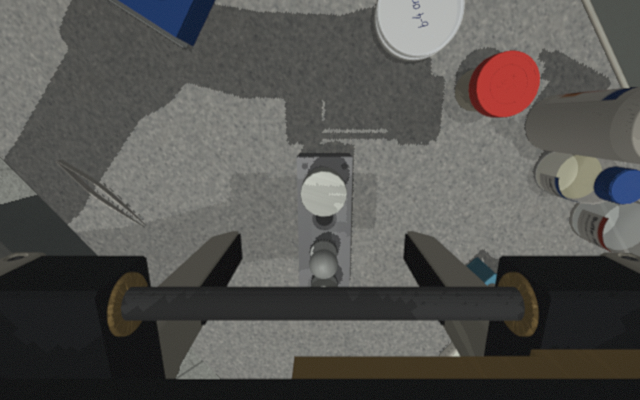

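The cylinder at (324,193) and ball at (323,262) are on target. The platen is last.

```bash
python3 -m jog '{"rotation":[[0,0,-0.6],[0,0,-0.9],[0,0,-0.9],[0,0,-0.9],[0,0,-0.9],[0,0,-0.9],[0,0,-0.9],[0,0,-0.6],[0,0,-0.21],[0,0,0]],"delta_pos":[[0,0,0],[0,0,0],[0,0,0],[0,0,0],[0,0,0],[0,0,0],[0,0,0],[0,0,0],[0,0,0],[0.3,0.06,0]],"gripper":[-1,-1,-1,-1,-1,-1,-1,-1,-1,-1]}' 25; python3 -m jog '{"rotation":[[0,0,0],[0,0,0],[0,0,0],[0,0,0],[0,0,0],[0,0,0],[0,0,0],[0,0,0],[0,0,0],[0,0,0]],"delta_pos":[[0.8,0.16,0],[0.95,0.19,0],[0.95,0.19,0],[0.95,0.19,0],[0.95,0.19,0],[0.95,0.19,0],[0.95,0.19,0],[0.8,0.16,0],[0.6,0.12,0],[0.3,0.06,0]],"gripper":[-1,-1,-1,-1,-1,-1,-1,-1,-1,-1]}' 25;  python3 -m jog '{"rotation":[[0,0,0],[0,0,0],[0,0,0],[0,0,0]],"delta_pos":[[0,0,0],[0,0,0],[0,0,0],[0,0,0]],"gripper":[-1,-1,-1,-1]}' 25; python3 -c "
from h import *
plan(*B['platen'],.111,22.3)
m=env.camera_model('wrist')
im=env.capture('wrist')[:,:,::-1]
cv2.imwrite('pics/w16.png',im)
for k,z in (('platen',.117),): print(k, proj('wrist',np.array([*B[k],z]),m).round(1))"
```

```text
t: 35.65
tool_pos: [0.5829, -0.1339, 0.225]
ee_rot: [0.559, 0.829, -0.001, -0.0]
force: [-0.8, 0.7, -0.8]
finger_gap: 0.0931
t: 36.65
tool_pos: [0.5014, 0.2822, 0.2255]
ee_rot: [0.556, 0.831, -0.0, -0.001]
force: [-0.2, -0.0, 0.5]
finger_gap: 0.0932
t: 37.05
tool_pos: [0.5041, 0.2763, 0.2262]
ee_rot: [0.558, 0.83, -0.0, 0.0]
force: [-0.6, 0.1, 0.5]
finger_gap: 0.0927
t 37.05 tcp [0.5041 0.2763 0.2262] jaw 22.2 tilt [ 0.0002 -0.0004] gap 0.0927 F [-0.6  0.1  0.5]
turn z units -0.02 shift now [0.1  0.01 2.68] shift after turn [0.1  0.01 2.68] j [-0.7   0.41  0.13  1.95 -0.07  0.79 -0.14]
platen [321.9 192.6]
```

View pics/w16.png

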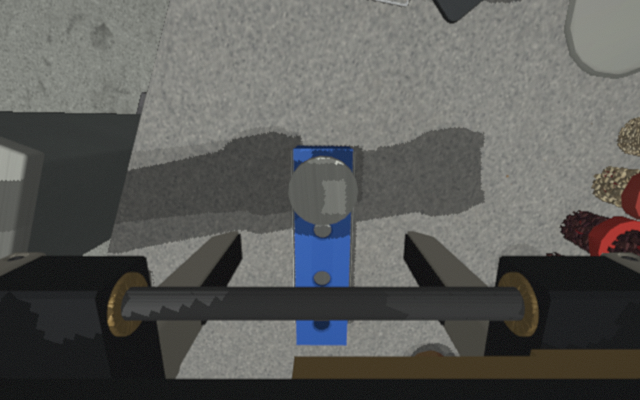

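The platen disc centres at (323,191), and (322,193) was expected. I'm descending.

```bash
python3 -m jog '{"rotation":[[0,0,0],[0,0,0],[0,0,0],[0,0,0],[0,0,0],[0,0,0],[0,0,0],[0,0,0],[0,0,0],[0,0,0]],"delta_pos":[[0.06,0.01,0.2],[0.06,0.01,0.5],[0,0,0.5],[0,0,0.5],[0,0,0.4],[0,0,0.3],[0,0,0.2],[0,0,0.08],[0,0,0],[0,0,0]],"gripper":[-1,-1,-1,-1,-1,-1,-1,-1,-1,-1]}' 25; python3 -c "
from h import *
plan(*B['platen'],.111,22.3)"
```

```text
t: 38.1
tool_pos: [0.5025, 0.2842, 0.0926]
ee_rot: [0.557, 0.831, 0.0, 0.0]
force: [-0.3, 0.4, 0.3]
finger_gap: 0.0932
t 38.1 tcp [0.5025 0.2842 0.0926] jaw 22.3 tilt [0.0007 0.0004] gap 0.0932 F [-0.3  0.4  0.3]
turn z units 0.0 shift now [-0.06 -0.02  0.01] shift after turn [-0.06 -0.02  0.01] j [-0.67  0.6   0.09  2.05 -0.11  0.5  -0.12]
```

```bash
python3 -m jog '{"rotation":[[0,0,0],[0,0,0],[0,0,0],[0,0,0],[0,0,0],[0,0,0],[0,0,0],[0,0,0],[0,0,0]],"delta_pos":[[-0.04,-0.01,0.01],[0,0,0],[0,0,0],[0,0,0],[0,0,0],[0,0,0],[0,0,0],[0,0,0],[0,0,0]],"gripper":[-0.5,0,0.6,1,1,1,1,1,1]}' 30; python3 -m jog '{"rotation":[[0,0,0],[0,0,0],[0,0,0],[0,0,0],[0,0,0],[0,0,0],[0,0,0],[0,0,0],[0,0,0]],"delta_pos":[[0,0,-0.1],[0,0,-0.3],[0,0,-0.5],[0,0,-0.6],[0,0,-0.7],[0,0,-0.5],[0,0,-0.3],[0,0,-0.1],[0,0,0]],"gripper":[1,1,1,1,1,1,1,1,1]}' 30; python3 -c "
from h import *
plan(*S[3],.27,-36.2)
s=env.capture('side')[:,:,::-1]
cv2.imwrite('pics/s17.png',cv2.resize(s[30:250,160:380],None,fx=2.7,fy=2.7))"
```

```text
t: 39.0
tool_pos: [0.5026, 0.2821, 0.0918]
ee_rot: [0.557, 0.831, 0.0, 0.0]
force: [-0.7, -0.7, 4.3]
finger_gap: 0.0624
t: 39.9
tool_pos: [0.5024, 0.282, 0.2469]
ee_rot: [0.557, 0.831, 0.0, 0.0]
force: [0.8, -0.1, -1.7]
finger_gap: 0.0626
t 39.9 tcp [0.5024 0.282  0.2469] jaw 22.3 tilt [0.0005 0.0004] gap 0.0626 F [ 0.8 -0.1 -1.7]
turn z units 6.81 shift now [-9.02 -2.42 -0.09] shift after turn [-6.78  6.43 -0.09] j [-0.71  0.39  0.14  1.92 -0.07  0.83 -0.15]
```

View pics/s17.png

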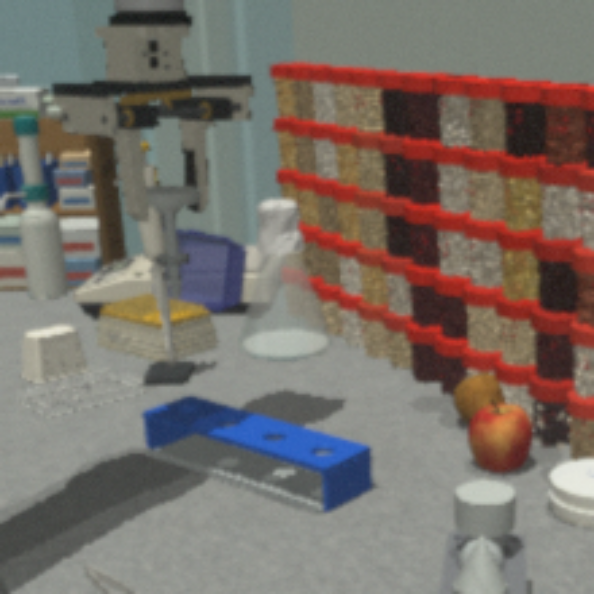

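The platen is held and upright. I'm carrying it at height to socket 3.

```bash
python3 -m jog '{"rotation":[[0,0,0.5],[0,0,0.9],[0,0,0.9],[0,0,0.9],[0,0,0.9],[0,0,0.9],[0,0,0.9],[0,0,0.6],[0,0,0.31],[0,0,0]],"delta_pos":[[0,0,0],[0,0,0],[0,0,0],[0,0,0],[0,0,0],[0,0,0],[0,0,0],[0,0,0],[0,0,0],[-0.17,0.16,0]],"gripper":[1,1,1,1,1,1,1,1,1,1]}' 30; python3 -m jog '{"rotation":[[0,0,0],[0,0,0],[0,0,0],[0,0,0],[0,0,0],[0,0,0],[0,0,0],[0,0,0],[0,0,0],[0,0,0]],"delta_pos":[[-0.33,0.32,0],[-0.53,0.5,0],[-0.66,0.63,0],[-0.66,0.63,0],[-0.66,0.63,0],[-0.66,0.63,0],[-0.66,0.63,0],[-0.66,0.63,0],[-0.66,0.63,0],[-0.53,0.5,0]],"gripper":[1,1,1,1,1,1,1,1,1,1]}' 30; python3 -m jog '{"rotation":[[0,0,0],[0,0,0],[0,0,0],[0,0,0],[0,0,0],[0,0,0]],"delta_pos":[[-0.33,0.32,0],[-0.2,0.18,0],[0,0,0],[0,0,0],[0,0,0],[0,0,0]],"gripper":[1,1,1,1,1,1]}' 30; python3 -c "
from h import *
plan(*S[3],.1115,-36.2)
"
```

```text
t: 40.95
tool_pos: [0.503, 0.2714, 0.2451]
ee_rot: [0.891, 0.453, -0.001, 0.0]
force: [-0.8, 0.1, -1.8]
finger_gap: 0.0625
t: 41.95
tool_pos: [0.5565, -0.1451, 0.246]
ee_rot: [0.892, 0.452, -0.001, 0.0]
force: [0.2, 1.1, -1.9]
finger_gap: 0.0623
t: 42.55
tool_pos: [0.5622, -0.1759, 0.2466]
ee_rot: [0.891, 0.453, 0.0, -0.0]
force: [-0.6, 0.0, -1.9]
finger_gap: 0.0622
t 42.55 tcp [ 0.5622 -0.1759  0.2466] jaw -36.1 tilt [-0.0001  0.0005] gap 0.0622 F [-0.6  0.  -1.9]
turn z units 0.01 shift now [-0.09  0.06  3.08] shift after turn [-0.09  0.06  3.08] j [-0.11  0.43  0.45  1.91 -0.24  0.86 -0.16]
```

The platen's collar (radius 16 mm) clears the cylinder head by only about 3 mm. I'll stop with the collar just above the neighbours' tops and check alignment there.

```bash
python3 -m jog '{"rotation":[[0,0,0],[0,0,0],[0,0,0],[0,0,0],[0,0,0],[0,0,0],[0,0,0],[0,0,0],[0,0,0],[0,0,0]],"delta_pos":[[-0.05,0.03,0.1],[-0.05,0.03,0.3],[0,0,0.5],[0,0,0.5],[0,0,0.3],[0,0,0.15],[0,0,0.06],[0,0,0],[0,0,0],[0,0,0]],"gripper":[1,1,1,1,1,1,1,1,1,1]}' 30; python3 -c "
from h import *
plan(*S[3],.1115,-36.2)
s=env.capture('side')[:,:,::-1]
cv2.imwrite('pics/s18.png',cv2.resize(s[140:290,270:420],None,fx=4,fy=4,interpolation=cv2.INTER_CUBIC))
cv2.imwrite('pics/w18.png',env.capture('wrist')[:,:,::-1])
cv2.imwrite('pics/t18.png',cv2.resize(env.capture('top')[170:280,350:480,::-1],None,fx=5,fy=5))"
```

```text
t: 43.55
tool_pos: [0.562, -0.1833, 0.1519]
ee_rot: [0.892, 0.452, 0.001, 0.0]
force: [-0.0, 0.2, -1.7]
finger_gap: 0.0625
t 43.55 tcp [ 0.562  -0.1833  0.1519] jaw -36.2 tilt [ 0.0014 -0.0002] gap 0.0625 F [-0.   0.2 -1.7]
turn z units -0.0 shift now [ 0.03 -0.03  1.18] shift after turn [ 0.03 -0.03  1.18] j [-0.04  0.55  0.38  1.99 -0.32  0.66 -0.08]
```

View pics/s18.png

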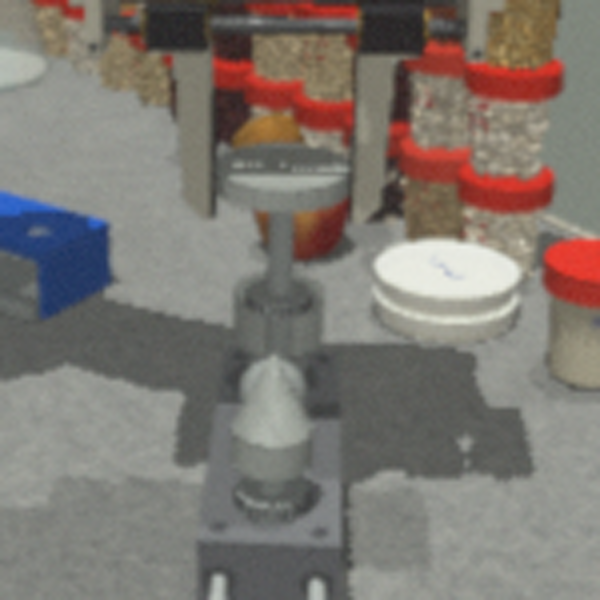

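View pics/w18.png

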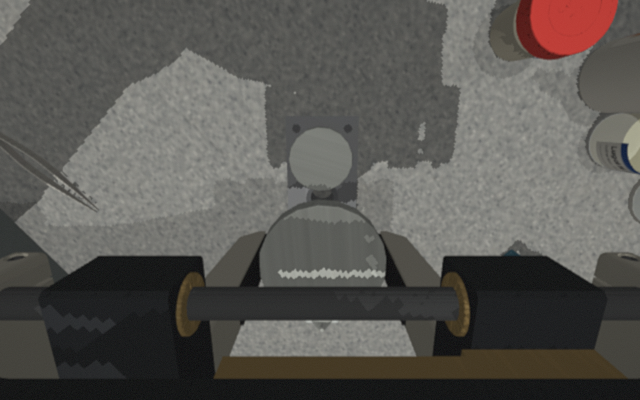

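View pics/t18.png

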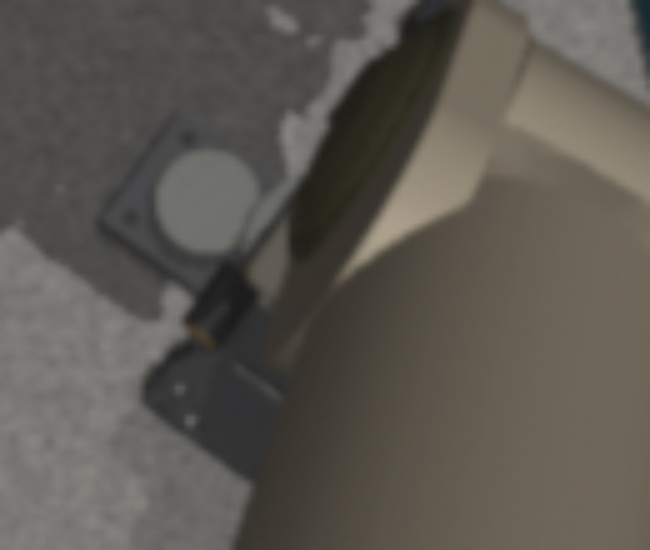

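```bash
python3 -c "
from h import *
s=env.sense();M=R.from_quat(s['ee_rot']).as_matrix()
im=cv2.imread('pics/w18.png')
c=ray('wrist',(320.5,159.5),.095); print('cyl',c,'vs S4',S[4])
e=ray('wrist',(323,203.5),.1767); print('disc edge',e,'tool x along', M.T@(e-s['tool_pos']))
print('cyl in tool',M.T@(c-s['tool_pos']), 'S3 in tool',M.T@(np.array([*S[3],.045])-s['tool_pos']))
b=proj('side',np.array([*S[3],.045]));print(b)
plan(*S[3],.1115,-36.2)
cv2.imwrite('pics/w18z.png',cv2.resize(im[120:300,240:400],None,fx=3.3,fy=3.3,interpolation=cv2.INTER_CUBIC))
"
```

```text
cyl [ 0.58612799 -0.14806039  0.095     ] vs S4 (0.5867, -0.1474)
disc edge [ 0.5813387  -0.15703586  0.1767    ] tool x along [ 0.03269898  0.00030258 -0.02504886]
cyl in tool [ 0.04273241 -0.00119608  0.05665469] S3 in tool [ 0.00157708 -0.0011469   0.10663572]
[338.68702881 242.41091114]
t 43.7 tcp [ 0.5618 -0.1832  0.1516] jaw -36.2 tilt [ 0.0009 -0.0001] gap 0.0623 F [-0.4 -0.1 -0.8]
turn z units -0.0 shift now [ 0.03 -0.02  1.18] shift after turn [ 0.03 -0.02  1.18] j [-0.04  0.55  0.38  1.99 -0.32  0.66 -0.08]
```

View pics/w18z.png

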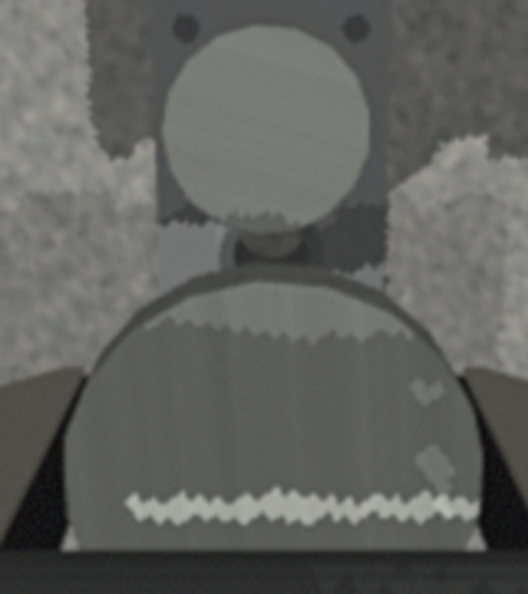

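Disc-to-cylinder spacing measures 42 mm, as it should. I'll bias 1 mm toward the ball and lower slowly.

```bash
python3 -m jog '{"rotation":[[0,0,0],[0,0,0],[0,0,0],[0,0,0],[0,0,0],[0,0,0],[0,0,0],[0,0,0],[0,0,0],[0,0,0]],"delta_pos":[[-0.02,-0.02,0],[0,0,0.05],[0,0,0.1],[0,0,0.1],[0,0,0.1],[0,0,0.1],[0,0,0.1],[0,0,0.1],[0,0,0.05],[0,0,0]],"gripper":[1,1,1,1,1,1,1,1,1,1]}' 30; python3 -c "
from h import *
plan(*S[3],.1115,-36.2)"
```

```text
t: 44.7
tool_pos: [0.56, -0.1834, 0.1157]
ee_rot: [0.892, 0.452, -0.0, -0.0]
force: [-0.1, 0.2, -1.8]
finger_gap: 0.0625
t 44.7 tcp [ 0.56   -0.1834  0.1157] jaw -36.2 tilt [-0.0006  0.0001] gap 0.0625 F [-0.1  0.2 -1.8]
turn z units -0.0 shift now [0.06 0.01 0.46] shift after turn [0.06 0.01 0.46] j [-0.01  0.6   0.35  2.02 -0.35  0.58 -0.05]
```

```bash
python3 -m jog '{"rotation":[[0,0,0],[0,0,0],[0,0,0],[0,0,0],[0,0,0],[0,0,0],[0,0,0],[0,0,0]],"delta_pos":[[0.01,0,0.04],[0.01,0,0.07],[0,0,0.08],[0,0,0.08],[0,0,0.08],[0,0,0.05],[0,0,0.03],[0,0,0]],"gripper":[1,1,1,1,1,1,1,1]}' 30; python3 -c "
from h import *
plan(*S[3],.1115,-36.2)
s=env.capture('side')[:,:,::-1]
cv2.imwrite('pics/s19.png',cv2.resize(s[140:290,270:420],None,fx=4,fy=4,interpolation=cv2.INTER_CUBIC))"
```

```text
t: 45.5
tool_pos: [0.5607, -0.1826, 0.0944]
ee_rot: [0.892, 0.452, -0.0, -0.0]
force: [0.2, 0.1, -2.0]
finger_gap: 0.0626
t 45.5 tcp [ 0.5607 -0.1826  0.0944] jaw -36.2 tilt [-0.0003  0.    ] gap 0.0626 F [ 0.2  0.1 -2. ]
turn z units -0.0 shift now [0.04 0.   0.03] shift after turn [0.04 0.   0.03] j [ 0.    0.63  0.33  2.03 -0.37  0.54 -0.04]
```

View pics/s19.png

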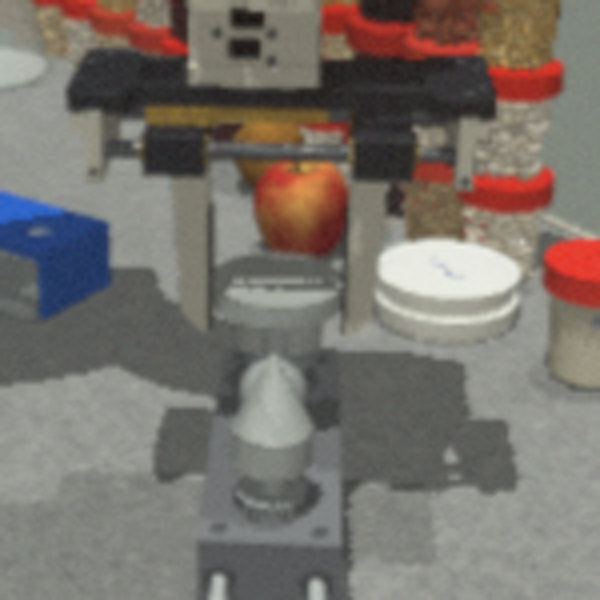

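The platen is in its hole with free force readings and a couple of millimetres to go. I'll ease it down to contact.

```bash
python3 -m jog '{"rotation":[[0,0,0],[0,0,0],[0,0,0],[0,0,0]],"delta_pos":[[0,0,0.02],[0,0,0.02],[0,0,0.01],[0,0,0]],"gripper":[1,1,1,1]}' 30; python3 -c "
from h import *
plan(*S[3],.111,-36.2)"
```

```text
t: 45.95
tool_pos: [0.5608, -0.1826, 0.0921]
ee_rot: [0.892, 0.452, 0.0, -0.0]
force: [-0.3, -0.0, -0.7]
finger_gap: 0.0622
t 45.95 tcp [ 0.5608 -0.1826  0.0921] jaw -36.2 tilt [0.     0.0001] gap 0.0622 F [-0.3 -0.  -0.7]
turn z units -0.0 shift now [ 0.03  0.   -0.  ] shift after turn [ 0.03  0.   -0.  ] j [ 0.    0.63  0.32  2.03 -0.37  0.54 -0.04]
```

```bash
python3 -m jog '{"rotation":[[0,0,0],[0,0,0]],"delta_pos":[[0,0,0.02],[0,0,0]],"gripper":[1,1]}' 30; python3 -m jog '{"rotation":[[0,0,0],[0,0,0],[0,0,0],[0,0,0],[0,0,0],[0,0,0],[0,0,0]],"delta_pos":[[0,0,0],[0,0,0],[0,0,0],[0,0,0],[0,0,0],[0,0,0],[0,0,0]],"gripper":[-0.4,-0.6,-0.8,-1,-1,-1,-1]}' 30; python3 -m jog '{"rotation":[[0,0,0],[0,0,0],[0,0,0],[0,0,0],[0,0,0],[0,0,0],[0,0,0],[0,0,0],[0,0,0],[0,0,0]],"delta_pos":[[0,0,0],[0,0,-0.1],[0,0,-0.3],[0,0,-0.5],[0,0,-0.7],[0,0,-0.7],[0,0,-0.6],[0,0,-0.2],[0,0,0],[0,0,0]],"gripper":[-1,-1,-1,-1,-1,-1,-1,-1,-1,-1]}' 30; python3 -c "
from h import *
plan(*S[3],.24,-36.2)
m=env.camera_model('wrist');cv2.imwrite('pics/w20.png',env.capture('wrist')[:,:,::-1])
print(proj('wrist',np.array([*S[3],.117]),m),proj('side',np.array([*S[3],.117])))
s=env.capture('side')[:,:,::-1]
cv2.imwrite('pics/s20.png',cv2.resize(s[140:290,270:420],None,fx=4,fy=4,interpolation=cv2.INTER_CUBIC))"
```

```text
t: 46.15
tool_pos: [0.5609, -0.1826, 0.0918]
ee_rot: [0.892, 0.452, 0.0, 0.0]
force: [-1.2, 1.6, 6.5]
finger_gap: 0.0628
t: 46.85
tool_pos: [0.5608, -0.1827, 0.0911]
ee_rot: [0.892, 0.452, -0.0, 0.0]
force: [0.5, -0.6, 0.6]
finger_gap: 0.093
t: 47.85
tool_pos: [0.5603, -0.1822, 0.2453]
ee_rot: [0.892, 0.452, -0.0, -0.0]
force: [-0.0, 0.8, 0.0]
finger_gap: 0.0929
t 47.85 tcp [ 0.5603 -0.1822  0.2453] jaw -36.2 tilt [-0.0009  0.0004] gap 0.0929 F [-0.   0.8  0. ]
turn z units 0.0 shift now [0.03 0.02 0.48] shift after turn [0.03 0.02 0.48] j [-0.1   0.43  0.46  1.91 -0.25  0.85 -0.15]
[323.02900101 192.01496853] [339.26291697 209.2690508 ]
```

View pics/s20.png

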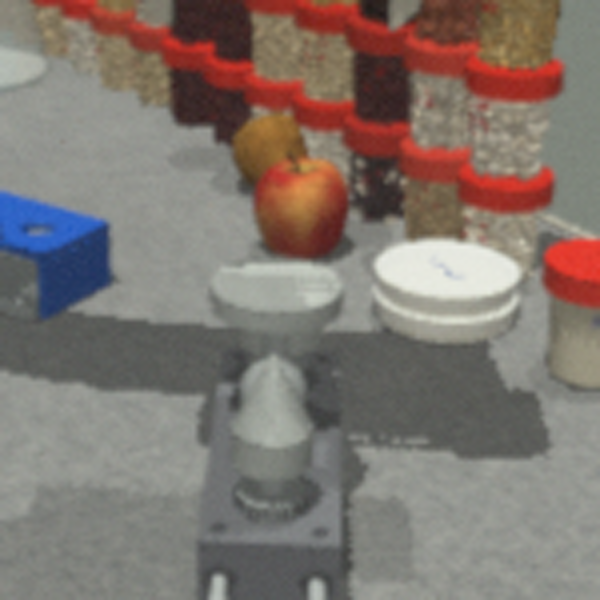

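View pics/w20.png

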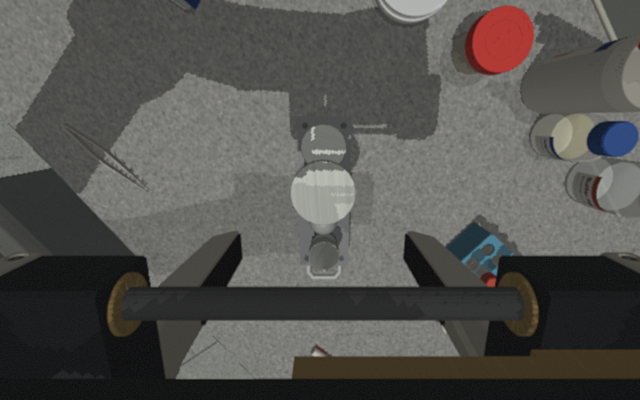

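The platen disc sits at (323,193) in the wrist view, with (323,192) expected. In the side view it is at (339,210), with (339,209) expected. I'll move the arm aside for a last top view.

```bash
python3 -m jog '{"rotation":[[0,0,0],[0,0,0],[0,0,0],[0,0,0],[0,0,0],[0,0,0],[0,0,0],[0,0,0],[0,0,0],[0,0,0]],"delta_pos":[[0.2,-0.15,0],[0.5,-0.36,0],[0.6,-0.44,0],[0.6,-0.44,0],[0.6,-0.44,0],[0.6,-0.44,0],[0.5,-0.36,0],[0.2,-0.15,0],[0,0,0],[0,0,0]],"gripper":[-1,-1,-1,-1,-1,-1,-1,-1,-1,-1]}' 30; python3 -m jog '{"rotation":[[0,0,0],[0,0,0],[0,0,0]],"delta_pos":[[0,0,0],[0,0,0],[0,0,0]],"gripper":[-1,-1,-1]}'; python3 -c "
from h import *
t=env.capture('top')[:,:,::-1]
for k,z in ((1,.119),(2,.079),(3,.117),(4,.095)): print(k,((proj('top',np.array([*S[k],z]))-[360,180]+.5)*5-.5).round(0))
cv2.imwrite('pics/t21.png',cv2.resize(t[180:280,360:480],None,fx=5,fy=5,interpolation=cv2.INTER_CUBIC))
cv2.imwrite('pics/t21f.png',t)
a=cv2.imread('pics/top0.png')
d=cv2.absdiff(a,t)
print(d[118:160,270:372].max(axis=2).mean())"
```

```text
t: 48.95
tool_pos: [0.5606, 0.0516, 0.2459]
ee_rot: [0.892, 0.452, -0.0, 0.0]
force: [-0.3, 0.6, 0.5]
finger_gap: 0.093
t: 49.25
tool_pos: [0.5609, 0.0516, 0.2462]
ee_rot: [0.892, 0.452, 0.0, 0.0]
force: [-0.6, 0.4, 1.2]
finger_gap: 0.093
1 [412. 322.]
2 [311. 263.]
3 [246. 205.]
4 [158. 149.]
7.387254901960785
```

View pics/t21.png

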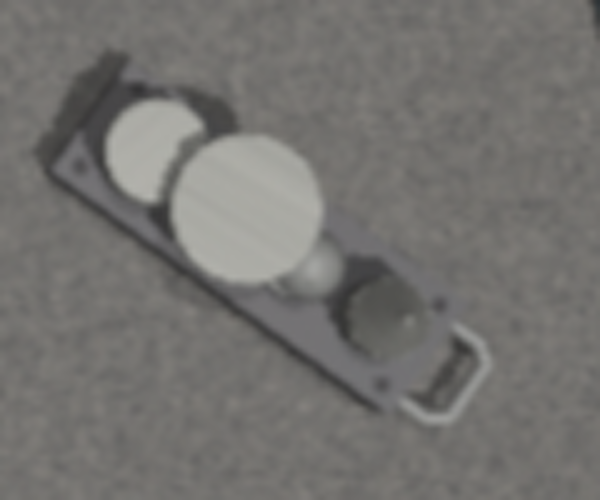

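View pics/t21f.png

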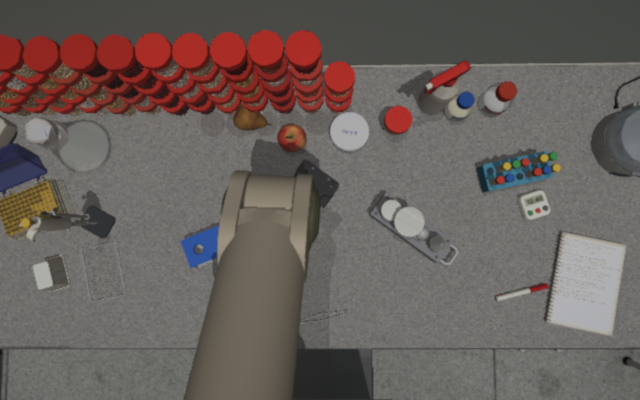

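The last top view shows the cone apex at zoomed (410,320), ball about (313,266), platen (247,208) and cylinder (156,150). All are within about 1 px of the predicted upright, seated positions. The apple (292,138) and dishes (350,132) have not moved.

```bash
python3 -c "
from cell import env
print(env.sign_off())"
```

```text
the job is handed in; nothing more can be done
None
```

All four probes are in the grey storage rack in the order asked, counted from the wire handle: cone, ball, platen, cylinder. The platen went in last, and I handed the job in at about 49 s of the 102 s. The sign-off reports no verdict, so what follows rests on my own checks.

- **Setting down:** each probe was lowered slowly and then released. The highest force I read at set-down was about 6.5 N, for the platen. The cone showed no clear contact force, so I judged it seated by its height.
- **Final position:** in the last top view all four heads were within about 1 px (roughly 2–3 mm) of where upright, seated probes should appear. The platen was also within about 1 px in the side and wrist views.
- **Bystanders:** the apple and the petri dishes show at the same pixels as at the start.
- **Gripper:** it is open and well clear of the rack.

**Disagreements:**
- In the side view the empty sockets looked about 3 px lower than predicted. I put that down to how the countersink looks from that angle, and the wrist view confirmed the socket positions.
- The cylinder sat about 2 mm off my first estimate in the drying rack, and I corrected for that before gripping it.

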